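# Draw the parts basket out of the leaning polishing drum with a hook

### The job

Fetch the basket of polished coins out of the deep, leaning drum: take the hook tool from the tool rack, feel for the basket's swinging bail down in the drum, catch it, and draw the basket out. Carry it over on the hook and stand it upright in the flat metal tray, taking the hook out of the bail only once the basket stands there. Then hang the hook back in its own slot of the rack; do not touch the basket with the gripper or disturb the other things.

Things in the scene. Friction and masses are not known exactly. Their poses are not given: they have to be found in the camera images.
- hook_grip (a point): Centre of the hook tool's handle: pale wood, 26 x 26 mm, 80 mm long; steel guard 34 x 34 x 5 mm under it (underside 45 mm below this point), then an 8 mm steel rod ending in a J. Hangs upright in a rack slot by its guard, 150 g. The two other tools there have equal handles but straight blades. z up the handle, x away from the side of the J's tip, which at first faces the robot.
- hook_throat (a point): Where a caught wire lies in the J: at x = -12 mm from the rod's axis, 180 mm below the handle's centre; axes as hook_grip. Throat 16 mm wide, open upwards; the J's bottom is 11 mm below this point, it reaches to x = -30 mm from the rod's axis, its tip ends 24 mm above this point, so a 6 mm wire passes over the tip when this point is 30 mm under it.
- rack: Fixed tool rack: wooden foot 130 x 270 mm, two wooden posts at the back, 6 mm metal plate with its top at 175 mm. Three 14 mm slots run in along x from the plate's -x edge (robot side, x = -61 mm) to x = -11 mm, at y = -85, 0, 85 mm; tools hang at x = -30 mm. Lift a tool a little and draw it out to -x; it goes back the same way. Origin under the foot's middle, z up.
- drum_mouth (a point): Mouth centre of the polishing machine's grey drum: fixed, does not turn, leans 38 degrees from upright towards the robot. z out along the bore, x towards the upper lip (away from the robot), y level. Bore 120 mm wide, 209 mm deep; drum 140 mm wide outside. A 140 mm round lid stands open at the upper lip (x = 73 mm), leaning 14 degrees over the mouth, so no way in from straight above.
- basket_base (a point): Centre of the underside of the parts basket standing loose on the drum's floor, leaning on the bore's lower side: round, slotted steel, 96 mm wide, walls 56 mm high, open top, a few coins in it, 0.24 to 0.39 kg. z up its axis, x at first uphill as drum_mouth's, y along the bail: an arch of 6 mm steel wire across the open top, pivoted at y = 43 and -43 mm, 50 mm up.
- bail_upright (a point): Point on the basket's axis, 115 mm above its underside, where the peak of the bail wire (its centre) is only when the bail stands straight; axes as basket_base. The bail leans some way towards x or -x, up to 22 mm at the peak: that is not measured, look or feel for it. It swings stiffly (under 1 N at the peak) to stops at 24 degrees. Wire 5 mm lower 12 mm out along y, 15 mm lower 34 mm out.
- tray: Flat square metal tray, fixed, 180 x 180 mm outside, rim 18 mm high, walls and floor 4 mm thick. Origin under its centre, z up.
- file: Bystander: file hanging in the rack, handle as the hook's, straight flat blade.
- burnisher: Bystander: burnisher hanging in the rack, handle as the hook's, straight round pointed rod.
- tape_white: Bystander: white tape roll, 100 mm wide, 48 mm high, flat on the table.
- tape_brown: Bystander: brown tape roll, 96 mm wide, 24 mm high, flat on the table.
- glue: Bystander: white glue bottle with a red cap, 52 mm wide, 130 mm high, upright.
- pliers: Bystander: pliers with red grips, 145 mm long, 16 mm high, lying on the table.
- saw_frame: Bystander: piercing saw, steel frame with wooden handle, 230 mm long, 25 mm high, lying on the table.
Things that resemble listed ones, but are neither listed nor needed, are in the scene too. Leave any orange look-alike of the part that bears basket_base alone.

How it is judged:
By the outcome, as a careful person would: the job done as asked, in the order asked, and still so for the second after the job is handed in, with the robot touching nothing.
It also fails if it takes over 72 s, if anything falls off the work surface, if the arm or the gripper's body presses on something with over 40 N, if the wrist force passes 120 N, or if a joint passes its speed limit or range.

### The arm

A 7-joint arm with a two-finger parallel gripper is mounted at the origin on the work surface. World frame = base frame: x ahead of the robot, y to its left, z up, the work surface at z = 0. Lengths are in m, angles in rad, forces in N, time in s.
With the tool pointing down it reaches from about 0.425 to 0.95 m from the base axis. Payload 16.7 kg.
Tool frame: the origin (TCP) lies midway between the tips of the shut fingers; the grasp point (between the pads) lies 19 mm behind it (arm.hold_point_z is the distance from the TCP to the grasp point, in m); y points along the fingers, x is the direction in which the jaws open and shut, and the axes are right-handed (so a half turn about y gives the same grasp; the last joint's range is limited). The gripper opens to 94 mm and grips with 3 to 60 N. Pads are 16 mm wide; open, the fingers measure 119 mm over their backs; the gripper's body (75 mm by 177 mm) begins 78 mm behind the grasp point.
Start: joints at [-1.333, 0.426, 0.074, 1.606, -0.034, 1.111, -0.067], TCP at [0.255, 0.625, 0.205] pointing down, gripper open.
Joint ranges: [-2.85, 2.85], [-0.5, 2.14], [-1.23, 1.37], [0.21, 2.46], [-1.02, 4.16], [0.16, 2.05], [-2.73, 2.73]. Speed limits (rad/s): [1.89, 1.89, 2.39, 2.39, 3.01, 3.01, 3.01].

### API

Orientations are given as a unit quaternion [w, x, y, z].
In Python, from bench import arm gives the robot as it stands. The module is installed in compiled form; this text tells all that it offers.
- The arm moves only by the tool send_rows, never from a script. Its argument "series" is a list of rows, each an object of numbers: "dx", "dy", "dz": the shift along the world's x, y, z in cm; "wx", "wy", "wz": the turn, a rotation vector about the world's x, y, z in degrees; "claw": the closure in counts, from 0 (fully open) to 255 (shut). A call has 1 to 12 rows; each row is the pose to reach, as a shift and turn from the pose commanded when the call began; what a row does not reach only later rows make up. A row lasts 1/12 s, in which the tool goes at most 41.7 mm and 7.16 degrees, less where a joint would pass 70% of its speed; a pose out of reach is approached as far as the arm can. A call with a gripper value outside its range is refused whole. The fingers move at their own pace and stop on an object; the grip force is fixed at half the most. Time passes only in rows, so rows that repeat a pose let the fingers close. It gives the time, the measured TCP pose, the force and the opening at its end, in the units of the state.
- arm.get_obs(): the state, without advancing time (a new reading comes with each control period).
- arm.read_camera(name): name is "side" or "top" or "wrist"; returns a dict with "frame" (420x560x3 uint8, red, green, blue), "depth" (420x560 float32, m along the optical axis (not along the pixel's ray), 0 where there is no reading), "fx", "fy", "cx", "cy" (pixels), "dist" ([k1, k2, p1, p2, k3] as OpenCV has them; the pictures are not rectified), "world_from_camera" (4x4, takes a point from camera to world coordinates); the wrist camera has in their place "T_tool_cam" (4x4, takes a point from camera to tool coordinates, whose origin is the TCP and whose axes are the tool frame's). Camera axes: x right, y up, looking along -z (the intrinsics and any distortion apply to the point x, -y, -z); pixel columns grow to the right and rows downward; lengths in m; the calibration is good to about 2 mm. A picture is of the moment at which its call begins: read the wrist's pose just before it.
- arm.job_done(): hands the job in, once; it reports no verdict.
The state is a dict: "t": time; "q": joint angles; "qvel": joint speeds; "effort": joint torques, N m; "tcp_pos": TCP position; "orientation": TCP orientation; "wrist_force": force on the tool from outside, world axes, zero at the start; "wrist_torque": the same for the moment, N m; "finger_gap": finger opening in m.
Only numpy, scipy, OpenCV 4.12 (cv2) and the standard library are available. Lean on these libraries where they do the work, as an engineer would, in place of code of your own. Each camera call takes 0.05 s, during which the arm holds its last target.

## Working session

There is one attempt and no reset: what is moved stays moved. The work goes in short steps, Python scripts to look and compute and a tool call to move; the robot and the scene stay as the last step left them, time stands still between calls to the robot, and variables do not carry over. Pictures are saved under pics/ and viewed, and the job is handed in when it is done.

Besides the shell and the picture viewer there is one more tool, called after "Request:" by a JSON object that holds its "op" and its "data". send_rows: Moves the arm, as the interface text tells. Its arguments: {"type":"object","properties":{"series":{"type":"array"}},"required":["series"]}

```bash
ls; mkdir -p pics
python3 - <<'E'
from bench import arm
import cv2,numpy as np
o=arm.get_obs();print(o)
for n in ["side","top","wrist"]:
    c=arm.read_camera(n)
    cv2.imwrite(f"pics/{n}0.png",c["frame"][:,:,::-1])
    np.savez(f"{n}0.npz",**c)
    print(n,{k:np.round(v,4) for k,v in c.items() if k not in("frame","depth")}, (c["depth"]>0).mean())
print(arm.hold_point_z,arm.get_obs()["t"])
E
```

```text
pics
{'t': 0.0, 'q': array([-1.33352401,  0.42671654,  0.07380549,  1.60659851, -0.03410962,
        1.11081724, -0.06710471]), 'qvel': array([ 1.18332521e-03,  3.64540263e-04,  1.51659738e-03, -8.31865330e-04,
       -8.41676369e-04, -3.15094340e-05,  9.09806879e-04]), 'effort': array([ 4.82670857e-04, -9.35865927e+01,  3.66651960e+00, -4.54170728e+01,
       -4.89170384e-02,  2.04087765e-02,  1.06293255e-04]), 'tcp_pos': array([0.25444277, 0.624729  , 0.20478832]), 'orientation': array([-0.58649875,  0.58704276,  0.39422569, -0.39495078]), 'wrist_force': array([-0.32053286,  0.07136713, -0.37520899]), 'wrist_torque': array([-0.00522891, -0.03247891, -0.01452411]), 'finger_gap': 0.0940685396634819}
side {'fx': np.float64(423.2058), 'fy': np.float64(423.2058), 'cx': np.float64(282.3317), 'cy': np.float64(202.0901), 'dist': array([-0.1318,  0.    ,  0.    ,  0.    ,  0.    ]), 'world_from_camera': array([[ 0.9967,  0.0495, -0.0648,  0.4534],
       [-0.0808,  0.705 , -0.7046, -1.0417],
       [ 0.0108,  0.7075,  0.7066,  1.0824],
       [ 0.    ,  0.    ,  0.    ,  1.    ]])} 0.995935
[... 231 characters left out ...]
  9.7640e-01, -2.1540e-01,  2.7590e-01],
       [-9.9990e-01, -1.4900e-02,  2.4000e-03, -1.3130e-01],
       [-9.0000e-04,  2.1540e-01,  9.7650e-01,  1.3517e+00],
       [ 0.0000e+00,  0.0000e+00,  0.0000e+00,  1.0000e+00]])} 0.9960331632653061
wrist {'fx': np.float64(320.2343), 'fy': np.float64(320.2343), 'cx': np.float64(275.4179), 'cy': np.float64(212.3675), 'dist': array([-0.0309,  0.    ,  0.    ,  0.    ,  0.    ]), 'T_tool_cam': array([[ 1.000e+00, -1.400e-03,  5.000e-04, -0.000e+00],
       [ 8.000e-04,  2.553e-01, -9.668e-01, -1.785e-01],
       [ 1.200e-03,  9.668e-01,  2.553e-01,  7.430e-02],
       [ 0.000e+00,  0.000e+00,  0.000e+00,  1.000e+00]])} 0.9961607142857143
0.0188 0.15
```

View images.

View pics/side0.png

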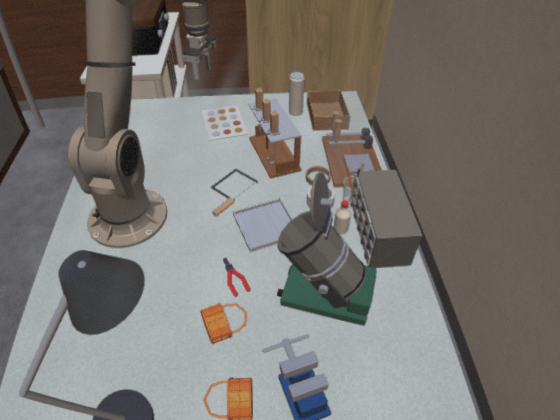

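View pics/top0.png

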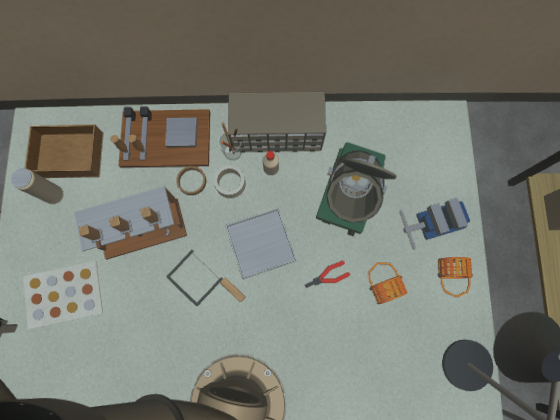

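View pics/wrist0.png

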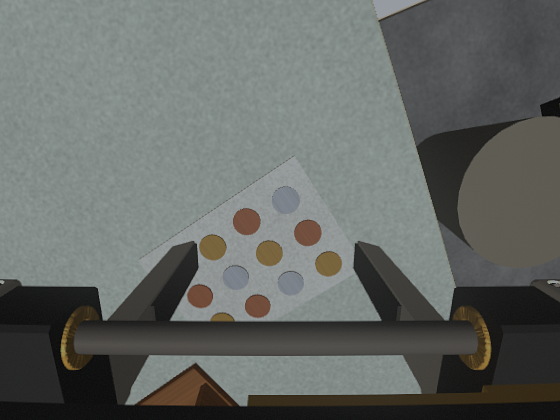

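```bash
cat > h.py <<'E'
import numpy as np,cv2
from scipy.spatial.transform import Rotation as R
def K(c): return np.array([[c["fx"],0,c["cx"]],[0,c["fy"],c["cy"]],[0,0,1.]])
def load(f): return dict(np.load(f))
def rays(c,uv):
    p=cv2.undistortPoints(np.array(uv,float).reshape(-1,1,2),K(c),np.array(c["dist"],float)).reshape(-1,2)
    return np.c_[p[:,0],-p[:,1],-np.ones(len(p))]
def pose(o):
    q=o["orientation"];T=np.eye(4);T[:3,:3]=R.from_quat([q[1],q[2],q[3],q[0]]).as_matrix();T[:3,3]=o["tcp_pos"];return T
def wfc(c):
    return c["world_from_camera"] if "world_from_camera" in c else c["T_world_tool"]@c["T_tool_cam"]
def atdepth(c,uv):
    uv=np.array(uv).reshape(-1,2);r=rays(c,uv);d=np.array([c["depth"][int(round(v)),int(round(u))] for u,v in uv])
    T=wfc(c);return (r*d[:,None])@T[:3,:3].T+T[:3,3]
def atz(c,uv,z):
    T=wfc(c);r=rays(c,uv)@T[:3,:3].T;s=(z-T[2,3])/r[:,2];return r*s[:,None]+T[:3,3]
def cloud(c):
    h,w=c["depth"].shape;v,u=np.mgrid[:h,:w];uv=np.c_[u.ravel(),v.ravel()]
    r=rays(c,uv)*c["depth"].reshape(-1,1);T=wfc(c);return (r@T[:3,:3].T+T[:3,3]).reshape(h,w,3)
def proj(c,P):
    T=np.linalg.inv(wfc(c));p=np.atleast_2d(P)@T[:3,:3].T+T[:3,3];p=p*[1,-1,-1]
    return cv2.projectPoints(p,np.zeros(3),np.zeros(3),K(c),np.array(c["dist"],float))[0].reshape(-1,2)
def snap(n,tag):
    from bench import arm
    o=arm.get_obs();c=dict(arm.read_camera(n))
    if n=="wrist": c["T_world_tool"]=pose(o)
    np.savez(f"{tag}.npz",**c);cv2.imwrite(f"pics/{tag}.png",c["frame"][:,:,::-1]);return c
def crop(c,name,x0,y0,x1,y1,s):
    im=c["frame"][y0:y1,x0:x1,::-1];cv2.imwrite(f"pics/{name}.png",cv2.resize(im,None,fx=s,fy=s,interpolation=cv2.INTER_CUBIC))
E
python3 - <<'E'
from h import *
s=load("side0.npz");t=load("top0.npz")
crop(s,"s_rack",190,60,400,200,3.8)
crop(t,"t_rack",60,170,200,270,5)
crop(t,"t_drum",300,130,410,240,5)
crop(s,"s_drum",220,160,400,330,4)
E
```

```text
(no output)
```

View pics/s_rack.png

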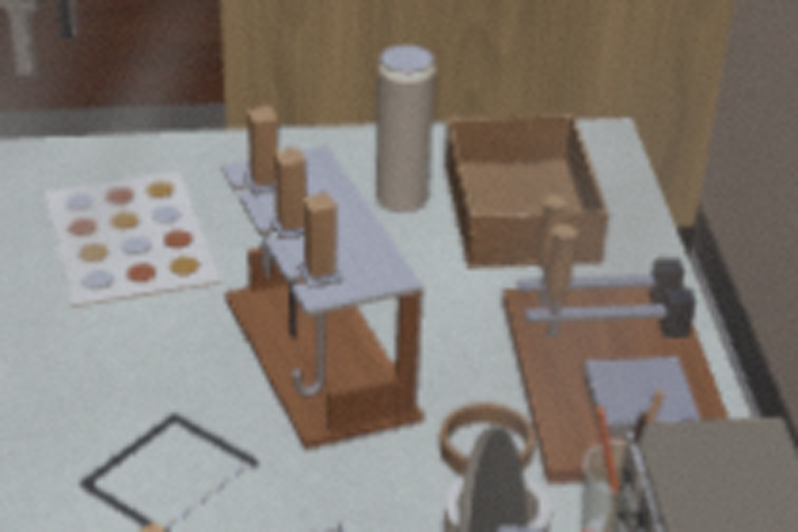

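View pics/t_rack.png

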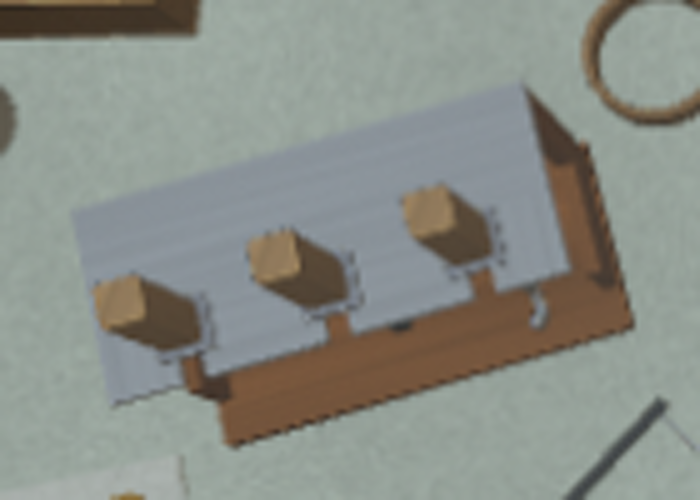

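View pics/t_drum.png

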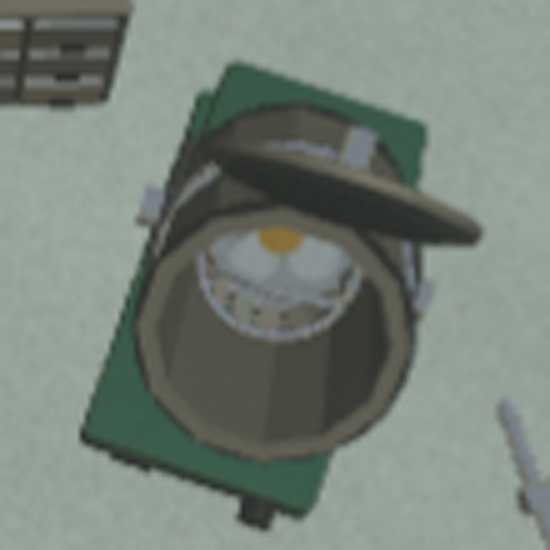

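View pics/s_drum.png

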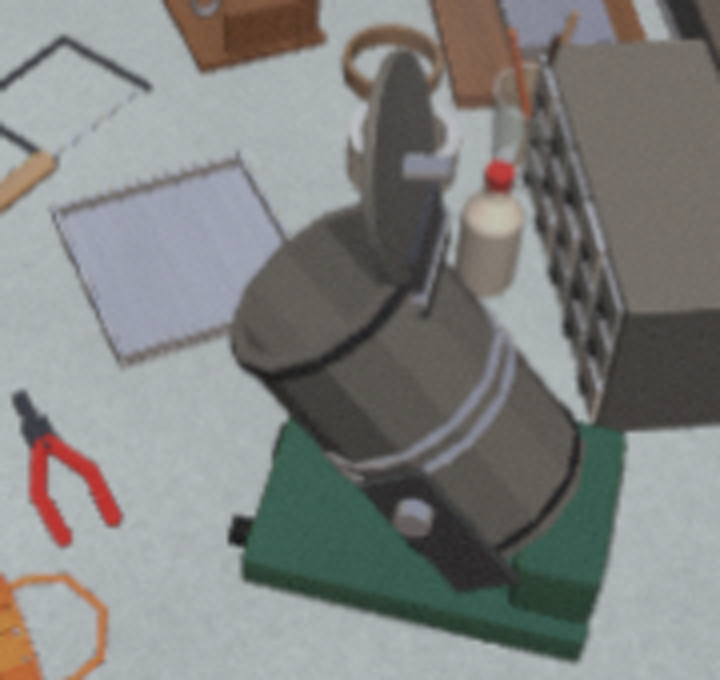

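```bash
python3 - <<'E'
from h import *
t=load("top0.npz");s=load("side0.npz")
for n,c in (("top",t),("side",s)):
    P=cloud(c);x,y,z=P[...,0],P[...,1],P[...,2]
    print(n,"table z",np.median(z[(abs(z)<.02)]))
    # rack plate
    m=(abs(z-.175)<.006)&(y>.15)&(y<.55)&(x>.3)&(x<.75)
    m=cv2.morphologyEx(m.astype(np.uint8),cv2.MORPH_OPEN,np.ones((3,3)))
    k,l,st,ce=cv2.connectedComponentsWithStats(m);i=1+np.argmax(st[1:,4]);m=l==i
    r=cv2.minAreaRect(P[m][:,:2].astype(np.float32)*1000);print("plate",r,np.median(z[m]),cv2.boxPoints(r).tolist())
    # handles tops
    m=(z>.2)&(z<.30)&(y>.15)&(y<.6)&(x>.3)&(x<.75)
    k,l,st,ce=cv2.connectedComponentsWithStats(m.astype(np.uint8))
    for i in range(1,k):
        if st[i,4]>20:
            q=P[l==i];top=q[q[:,2]>np.percentile(q[:,2],95)-.004];print(" handle",ce[i],st[i,4],"top",top.mean(0).round(4),np.percentile(q[:,2],[5,95]).round(3))
    # tray
    hsv=cv2.cvtColor(c["frame"],cv2.COLOR_RGB2HSV)
E
python3 - <<'E'
from h import *
t=load("top0.npz")
P=cloud(t)
for uv in [(228,220),(283,208),(295,260),(243,278),(260,242), (355,190),(330,200),(381,200),(355,221),(385,170),(360,165)]:
    print(uv,P[uv[1],uv[0]].round(3),t["frame"][uv[1],uv[0]])
E
```

```text
top table z 0.00040065296702151976
plate ((538.0560913085938, 310.05645751953125), (120.2397689819336, 269.8072509765625), 15.31356430053711) 0.17464914984477387 [[444.4425354003906, 424.2925720214844], [515.698974609375, 164.06484985351562], [631.669677734375, 195.82034301757812], [560.4132080078125, 456.0480651855469]]
 handle [148.22424242 213.72121212] 165 top [0.534  0.2191 0.2603] [0.207 0.262]
 handle [117.98984772 222.6142132 ] 197 top [0.511  0.3018 0.2604] [0.206 0.262]
 handle [ 87.9 231.6] 210 top [0.4872 0.3829 0.2597] [0.208 0.261]
side table z 0.0011593840557955204
plate ((543.3658447265625, 308.06365966796875), (118.60033416748047, 267.6473083496094), 13.865473747253418) 0.17619514491177513 [[453.72369384765625, 423.7769775390625], [517.863525390625, 163.92860412597656], [633.0079956054688, 192.350341796875], [568.8681640625, 452.19873046875]]
 handle [266.72748815 108.59952607] 422 top [0.5126 0.2968 0.2618] [0.204 0.263]
(228, 220) [ 0.563  0.03  -0.002] [150 161 154]
(283, 208) [ 0.601 -0.15  -0.003] [151 163 155]
(295, 260) [ 0.427 -0.185  0.019] [116 121 119]
(243, 278) [ 0.374 -0.02   0.009] [ 95 103 108]
(260, 242) [ 0.488 -0.074  0.006] [141 150 157]
(355, 190) [ 0.637 -0.376  0.074] [110 115 116]
(330, 200) [ 0.561 -0.273  0.248] [94 94 83]
(381, 200) [ 0.553 -0.405  0.273] [84 84 76]
(355, 221) [ 0.507 -0.342  0.224] [81 81 73]
(385, 170) [ 0.579 -0.376  0.442] [104 103  91]
(360, 165) [ 0.596 -0.322  0.43 ] [46 49 47]
```

Run:
```python
from h import *
from bench import arm
from scipy.optimize import least_squares
T=pose(arm.get_obs());print("tool axes cols\n",T[:3,:3].round(3))
t=load("top0.npz");P=cloud(t)
# rim band pixels in crop coords (center of annulus)
cr=np.array([(147,330),(150,370),(165,400),(190,425),(225,443),(265,450),(305,445),(345,425),(375,400),(395,365),(403,330),(395,290),(155,290),(172,258),(375,262)])
uv=cr/5+[300,130]
Q=atdepth(t,uv);print(Q.round(3))
def res(p,Q):
    yaw=p[3];a=np.radians(38)
    X=np.array([np.cos(yaw)*np.cos(a),np.sin(yaw)*np.cos(a),np.sin(a)]);n=np.array([-np.cos(yaw)*np.sin(a),-np.sin(yaw)*np.sin(a),np.cos(a)])
    Y=np.cross(n,X);d=Q-p[:3]
    return np.r_[d@n,np.hypot(d@X,d@Y)-.065]
r=least_squares(res,[.55,-.34,.25,0],args=(Q,),loss="soft_l1",f_scale=.003)
print(r.x.round(4),np.degrees(r.x[3]),(1000*r.fun).round(1))
```

```text
tool axes cols
 [[ 0.377 -0.    -0.926]
 [ 0.926 -0.001  0.377]
 [-0.001 -1.    -0.   ]]
[[ 0.57  -0.271  0.256]
 [ 0.552 -0.274  0.24 ]
 [ 0.537 -0.283  0.232]
 [ 0.525 -0.297  0.224]
 [ 0.515 -0.316  0.221]
 [ 0.511 -0.338  0.22 ]
 [ 0.511 -0.357  0.232]
 [ 0.519 -0.378  0.242]
 [ 0.529 -0.391  0.257]
 [ 0.546 -0.401  0.266]
 [ 0.561 -0.402  0.283]
 [ 0.579 -0.396  0.295]
 [ 0.589 -0.275  0.268]
 [ 0.603 -0.283  0.278]
 [ 0.593 -0.385  0.301]]
[ 0.5624 -0.3355  0.2637 -0.35  ] -20.054718566960812 [ 3.1  0.1  0.7 -1.5 -2.1 -5.1  0.3 -1.5  2.5 -2.5  1.7  1.9  0.8 -1.5
  1.3  0.1  1.8  1.8  2.2  1.8  2.3 -0.8 -1.1 -0.3  2.1  4.2  5.3  1.2
  2.8  4.2]
```

```bash
cat >> h.py <<'E'
MOUTH=np.array([0.5624,-0.3355,0.2637]);YAW=np.radians(-20.05)
def drumR(yaw=None):
    yaw=YAW if yaw is None else yaw;a=np.radians(38)
    X=np.array([np.cos(yaw)*np.cos(a),np.sin(yaw)*np.cos(a),np.sin(a)]);n=np.array([-np.cos(yaw)*np.sin(a),-np.sin(yaw)*np.sin(a),np.cos(a)])
    return np.c_[X,np.cross(n,X),n]
def d2w(p): return np.atleast_2d(p)@drumR().T+MOUTH
def w2d(p): return (np.atleast_2d(p)-MOUTH)@drumR()
def bail(lean,n=41,yaw=0): # lean: deg to +x, in drum frame mm->m ; arch approx
    y=np.linspace(-.043,.043,n);yk=[0,.012,.034,.043];zk=[.065,.060,.050,.0]
    h=np.interp(abs(y),yk,zk);a=np.radians(lean)
    return np.c_[-.012+h*np.sin(a),y,-.209+.05+h*np.cos(a)]
E
python3 - <<'E'
from h import *
t=load("top0.npz")
s=7;x0,y0,x1,y1=325,155,390,225
im=cv2.resize(t["frame"][y0:y1,x0:x1,::-1],None,fx=s,fy=s,interpolation=cv2.INTER_CUBIC)
im=cv2.convertScaleAbs(im,alpha=1.5)
a=im.copy()
def dr(P,col):
    p=((proj(t,d2w(P))-[x0,y0]+.5)*s).astype(int);cv2.polylines(a,[p.reshape(-1,1,2)],False,col,1)
th=np.linspace(0,2*np.pi,60);c,sn=np.cos(th),np.sin(th)
dr(np.c_[.06*c,.06*sn,0*c],(255,0,0));dr(np.c_[.07*c,.07*sn,0*c],(255,0,0))
dr(np.c_[-.012+.048*c,.048*sn,0*c-.209+.056],(0,255,0))
for l,col in((-19,(0,0,255)),(0,(0,255,255)),(19,(255,0,255))): dr(bail(l),col)
cv2.imwrite("pics/ov.png",np.hstack([im,a])[:, :910][:,:])
E
```

```text
(no output)
```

View pics/ov.png

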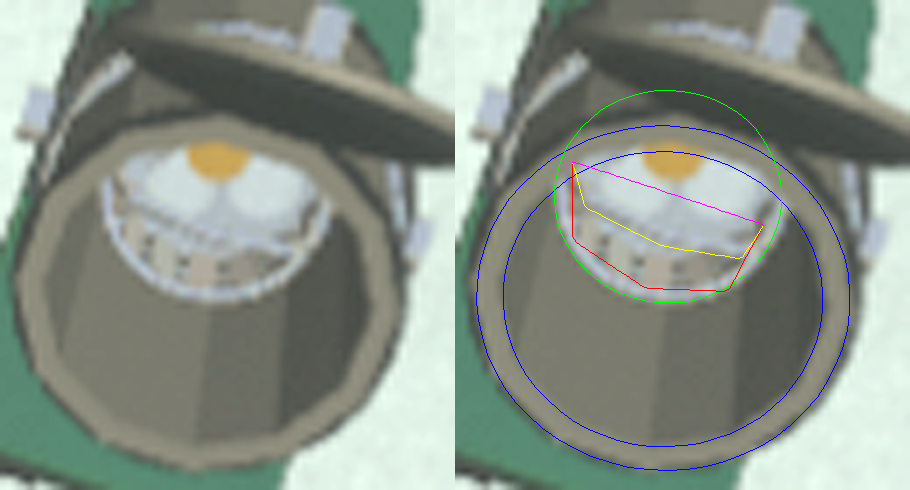

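```bash
cat >> h.py <<'E'
def toolR(yhat,xhint):
    y=np.array(yhat,float);y/=np.linalg.norm(y);x=np.array(xhint,float);x-=y*(x@y);x/=np.linalg.norm(x)
    return np.c_[x,y,np.cross(x,y)]
def rows(targets,T=None):
    from bench import arm
    if T is None: T=pose(arm.get_obs())
    for p,Rm in targets:
        d=(np.array(p)-T[:3,3])*100;w=np.degrees(R.from_matrix(Rm@T[:3,:3].T).as_rotvec())
        print("shift",d.round(2),"rot",w.round(2),"|",np.linalg.norm(d).round(1),np.linalg.norm(w).round(1))
def yawdir(d): d=np.radians(d);return np.array([np.cos(d),np.sin(d),0])
E
python3 - <<'E'
from h import *
from bench import arm
D=drumR();t=load("top0.npz")
print("lid top drum",w2d([.579,-.376,.442]))
P=cloud(t);Q=w2d(P.reshape(-1,3));m=(abs(Q[:,1])<.08)&(Q[:,0]>.0)&(Q[:,0]<.12)&(Q[:,2]>.03)&(Q[:,2]<.25)
q=Q[m];print(q.min(0).round(3),q.max(0).round(3),m.sum()); 
for z in (.06,.09,.12,.15): 
    a=q[abs(q[:,2]-z)<.01]; print(z,a.min(0).round(3) if len(a) else None)
Rt=toolR(-D[:,2],D[:,1])
rows([([.45,.3,.42],toolR([0,0,-1],yawdir(90))),(d2w([-.02,0,.10])[0],Rt),])
print(d2w([-.02,0,.10]),Rt.round(3))
E
```

```text
lid top drum [[ 0.13300218 -0.0323543   0.12235326]]
[ 0.084 -0.068  0.032] [0.12  0.069 0.112] 255
0.06 [ 0.093 -0.068  0.05 ]
0.09 [ 0.106 -0.067  0.08 ]
0.12 [ 0.119 -0.028  0.11 ]
0.15 None
shift [ 19.55 -32.48  21.51] rot [ 6.000e-02 -1.000e-02  2.217e+01] | 43.6 22.2
shift [ 23.52 -93.38  12.53] rot [-13.63 -35.47   2.06] | 97.1 38.1
[[ 0.48976009 -0.30898943  0.33018785]] [[ 0.343  0.578 -0.74 ]
 [ 0.939 -0.211  0.27 ]
 [-0.    -0.788 -0.616]]
```

Request:
{"op": "send_rows", "data": {"series": [{"dz": 6, "wz": 6, "claw": 92}, {"dx": 2, "dy": -3, "dz": 10, "wz": 12, "claw": 92}, {"dx": 4, "dy": -6, "dz": 12.5, "wz": 18, "claw": 92}, {"dx": 6.5, "dy": -9.5, "dz": 12.5, "wz": 24, "claw": 92}, {"dx": 9, "dy": -13, "dz": 12.5, "wz": 30, "claw": 92}, {"dx": 27.9, "dy": -40.5, "dz": 12.5, "wz": 37.5, "claw": 92}, {"dx": 27.9, "dy": -40.5, "dz": 12.5, "wz": 37.5, "claw": 92}, {"dx": 27.9, "dy": -40.5, "dz": 12.5, "wz": 37.5, "claw": 92}, {"dx": 27.9, "dy": -40.5, "dz": 12.5, "wz": 37.5, "claw": 92}, {"dx": 27.9, "dy": -40.5, "dz": 12.5, "wz": 37.5, "claw": 92}, {"dx": 27.9, "dy": -40.5, "dz": 12.5, "wz": 37.5, "claw": 92}, {"dx": 27.9, "dy": -40.5, "dz": 12.5, "wz": 37.5, "claw": 92}]}}

```text
invalid input at $.series[0]: expected keys dx, dy, dz, wx, wy, wz, claw
```

All keys needed.

Request:
{"op": "send_rows", "data": {"series": [{"dx": 0, "dy": 0, "dz": 6, "wx": 0, "wy": 0, "wz": 6, "claw": 92}, {"dx": 2, "dy": -3, "dz": 10, "wx": 0, "wy": 0, "wz": 12, "claw": 92}, {"dx": 4, "dy": -6, "dz": 12.5, "wx": 0, "wy": 0, "wz": 18, "claw": 92}, {"dx": 6.5, "dy": -9.5, "dz": 12.5, "wx": 0, "wy": 0, "wz": 24, "claw": 92}, {"dx": 9, "dy": -13, "dz": 12.5, "wx": 0, "wy": 0, "wz": 30, "claw": 92}, {"dx": 27.9, "dy": -40.5, "dz": 12.5, "wx": 0, "wy": 0, "wz": 37.5, "claw": 92}, {"dx": 27.9, "dy": -40.5, "dz": 12.5, "wx": 0, "wy": 0, "wz": 37.5, "claw": 92}, {"dx": 27.9, "dy": -40.5, "dz": 12.5, "wx": 0, "wy": 0, "wz": 37.5, "claw": 92}, {"dx": 27.9, "dy": -40.5, "dz": 12.5, "wx": 0, "wy": 0, "wz": 37.5, "claw": 92}, {"dx": 27.9, "dy": -40.5, "dz": 12.5, "wx": 0, "wy": 0, "wz": 37.5, "claw": 92}, {"dx": 27.9, "dy": -40.5, "dz": 12.5, "wx": 0, "wy": 0, "wz": 37.5, "claw": 92}, {"dx": 27.9, "dy": -40.5, "dz": 12.5, "wx": 0, "wy": 0, "wz": 37.5, "claw": 92}]}}

```text
t: 1.15
tcp_pos: [0.4951, 0.2751, 0.3301]
orientation: [-0.429, 0.429, 0.562, -0.562]
wrist_force: [0.8, 1.2, 0.1]
finger_gap: 0.0601
```

Request:
{"op": "send_rows", "data": {"series": [{"dx": 0, "dy": 0, "dz": 0, "wx": 0, "wy": 0, "wz": 0, "claw": 92}, {"dx": 0, "dy": 0, "dz": 0, "wx": 0, "wy": 0, "wz": 0, "claw": 92}]}}

```text
t: 1.32
tcp_pos: [0.4956, 0.2747, 0.33]
orientation: [0.43, -0.43, -0.561, 0.561]
wrist_force: [-0.7, 1.5, 0.4]
finger_gap: 0.0601
```

Run:
```python
from h import *
from bench import arm
c=snap("wrist","w1");T=c["T_world_tool"];print(T.round(4))
P=cloud(c);z=P[...,2];m=(z>.2)&(z<.28)&(P[...,0]>.4)&(P[...,0]<.7)
k,l,st,ce=cv2.connectedComponentsWithStats(m.astype(np.uint8))
for i in range(1,k):
    if st[i,4]>50:
        q=P[l==i];q=q[abs(q[:,2]-.260)<.006]
        if len(q)>20: r=cv2.minAreaRect((q[:,:2]*1000).astype(np.float32));print(ce[i],st[i,4],r,q[:,2].mean())
rows([([.5335,.2195,.33],toolR([0,0,-1],yawdir(105.3)))])
```

```text
[[-2.601e-01  1.000e-04 -9.656e-01  4.956e-01]
 [ 9.656e-01 -4.000e-04 -2.601e-01  2.747e-01]
 [-4.000e-04 -1.000e+00 -0.000e+00  3.300e-01]
 [ 0.000e+00  0.000e+00  0.000e+00  1.000e+00]]
[303.91245552 238.74163701] 1405 ((510.2299499511719, 305.3052062988281), (25.247583389282227, 25.574771881103516), 15.840538024902344) 0.25857409274436677
[396.91800554 237.28919668] 1805 ((487.4193420410156, 386.0588073730469), (26.339786529541016, 25.90489387512207), 16.21767807006836) 0.25849402053772663
[209.01901141 233.55608365] 1052 ((529.4495849609375, 218.20034790039062), (17.99677848815918, 31.57008171081543), 51.21754455566406) 0.2583233969975052
shift [ 3.89 -5.7   0.02] rot [ 0.   -0.02  0.06] | 6.9 0.1
```

View pics/w1.png

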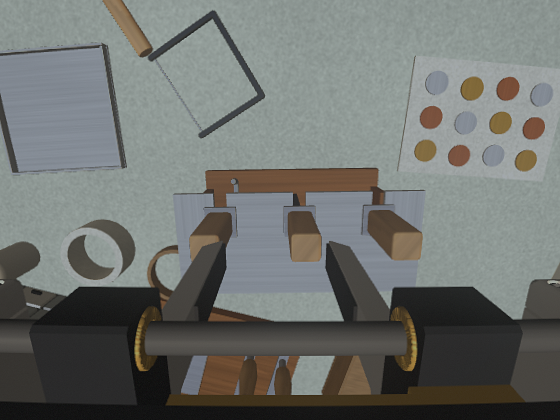

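Request:
{"op": "send_rows", "data": {"series": [{"dx": 3.8, "dy": -5.4, "dz": 0, "wx": 0, "wy": 0, "wz": 0, "claw": 92}, {"dx": 3.8, "dy": -5.4, "dz": 0, "wx": 0, "wy": 0, "wz": 0, "claw": 92}, {"dx": 3.8, "dy": -5.4, "dz": -4.5, "wx": 0, "wy": 0, "wz": 0, "claw": 92}, {"dx": 3.8, "dy": -5.4, "dz": -4.5, "wx": 0, "wy": 0, "wz": 0, "claw": 92}, {"dx": 3.8, "dy": -5.4, "dz": -4.5, "wx": 0, "wy": 0, "wz": 0, "claw": 92}]}}

```text
t: 1.78
tcp_pos: [0.5306, 0.2241, 0.2834]
orientation: [0.429, -0.428, -0.561, 0.564]
wrist_force: [-0.6, 0.4, 0.4]
finger_gap: 0.0601
```

Run:
```python
from h import *
from bench import arm
c=snap("wrist","w2");T=c["T_world_tool"];print(T.round(4))
P=cloud(c);Q=(P-T[:3,3])@T[:3,:3]
m=(P[...,2]>.2)&(P[...,2]<.28)
k,l,st,ce=cv2.connectedComponentsWithStats(m.astype(np.uint8))
for i in range(1,k):
    if st[i,4]>50:
        q=P[l==i];q=q[abs(q[:,2]-.260)<.006]
        if len(q)>20: r=cv2.minAreaRect((q[:,:2]*1000).astype(np.float32));print(ce[i],st[i,4],r,q[:,2].mean())
```

```text
[[-2.663e-01 -3.900e-03 -9.639e-01  5.306e-01]
 [ 9.639e-01 -1.900e-03 -2.663e-01  2.241e-01]
 [-8.000e-04 -1.000e+00  4.200e-03  2.834e-01]
 [ 0.000e+00  0.000e+00  0.000e+00  1.000e+00]]
[386.90970835 234.85417499] 2503 ((510.53564453125, 304.3455505371094), (26.021373748779297, 25.260337829589844), 15.348973274230957) 0.2585378720804071
[496.90534591 233.27012579] 3180 ((487.5345458984375, 385.7080383300781), (25.59588050842285, 26.612133026123047), 15.821260452270508) 0.2582828127290523
[272.93940963 236.2511652 ] 1931 ((534.0086059570312, 223.04571533203125), (25.531362533569336, 25.428293228149414), 16.561691284179688) 0.25860252260828565
```

View pics/w2.png

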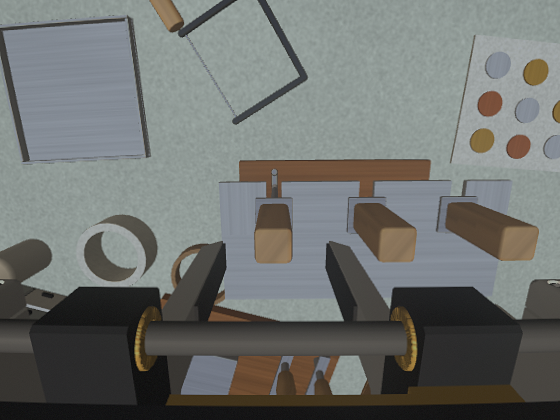

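Request:
{"op": "send_rows", "data": {"series": [{"dx": 0, "dy": 0.2, "dz": -3, "wx": 0, "wy": 0, "wz": 0.3, "claw": 92}, {"dx": 0, "dy": 0.2, "dz": -7.2, "wx": 0, "wy": 0, "wz": 0.3, "claw": 92}, {"dx": 0, "dy": 0.2, "dz": -7.2, "wx": 0, "wy": 0, "wz": 0.3, "claw": 92}, {"dx": 0, "dy": 0.2, "dz": -7.2, "wx": 0, "wy": 0, "wz": 0.3, "claw": 92}, {"dx": 0, "dy": 0.2, "dz": -7.2, "wx": 0, "wy": 0, "wz": 0.3, "claw": 255}, {"dx": 0, "dy": 0.2, "dz": -7.2, "wx": 0, "wy": 0, "wz": 0.3, "claw": 255}, {"dx": 0, "dy": 0.2, "dz": -7.2, "wx": 0, "wy": 0, "wz": 0.3, "claw": 255}, {"dx": 0, "dy": 0.2, "dz": -7.2, "wx": 0, "wy": 0, "wz": 0.3, "claw": 255}, {"dx": 0, "dy": 0.2, "dz": -7.2, "wx": 0, "wy": 0, "wz": 0.3, "claw": 255}]}}

```text
t: 2.58
tcp_pos: [0.5327, 0.2253, 0.2139]
orientation: [-0.427, 0.428, 0.564, -0.563]
wrist_force: [-0.5, -1.6, 0.2]
finger_gap: 0.0303
```

Request:
{"op": "send_rows", "data": {"series": [{"dx": 0, "dy": 0, "dz": 0, "wx": 0, "wy": 0, "wz": 0, "claw": 255}, {"dx": 0, "dy": 0, "dz": 0, "wx": 0, "wy": 0, "wz": 0, "claw": 255}, {"dx": 0, "dy": 0, "dz": 0, "wx": 0, "wy": 0, "wz": 0, "claw": 255}]}}

```text
t: 2.83
tcp_pos: [0.5326, 0.2251, 0.2135]
orientation: [-0.427, 0.427, 0.564, -0.563]
wrist_force: [0.0, -2.0, 6.6]
finger_gap: 0.0257
```

Request:
{"op": "send_rows", "data": {"series": [{"dx": 0, "dy": 0, "dz": 0.6, "wx": 0, "wy": 0, "wz": 0, "claw": 255}, {"dx": 0, "dy": 0, "dz": 1.2, "wx": 0, "wy": 0, "wz": 0, "claw": 255}, {"dx": 0, "dy": 0, "dz": 1.2, "wx": 0, "wy": 0, "wz": 0, "claw": 255}]}}

```text
t: 3.08
tcp_pos: [0.5328, 0.2254, 0.2263]
orientation: [-0.427, 0.428, 0.564, -0.563]
wrist_force: [0.9, 0.2, -1.9]
finger_gap: 0.0258
```

Run:
```python
from h import *
c=snap("wrist","w3");s=snap("side","s3");crop(s,"s3c",230,70,330,190,5)
```

```text
(no output)
```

View pics/w3.png

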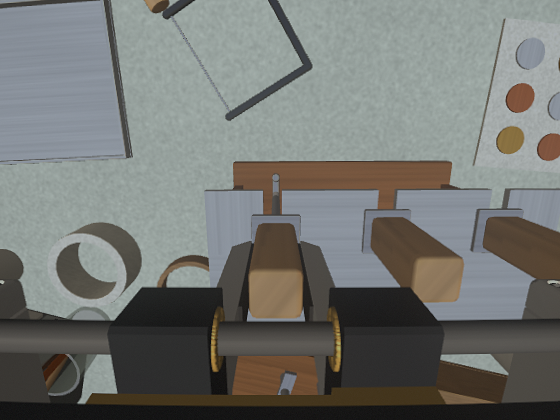

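View pics/s3c.png

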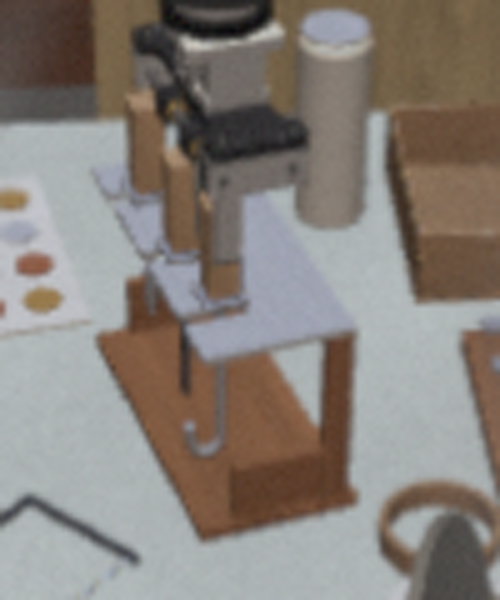

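Request:
{"op": "send_rows", "data": {"series": [{"dx": -2, "dy": -0.55, "dz": 0, "wx": 0, "wy": 0, "wz": 0, "claw": 255}, {"dx": -4.5, "dy": -1.25, "dz": 0, "wx": 0, "wy": 0, "wz": 0, "claw": 255}, {"dx": -7, "dy": -1.9, "dz": 0, "wx": 0, "wy": 0, "wz": 0, "claw": 255}, {"dx": -8.5, "dy": -2.35, "dz": 0, "wx": 0, "wy": 0, "wz": 0, "claw": 255}, {"dx": -8.5, "dy": -2.35, "dz": 3, "wx": 0, "wy": 0, "wz": 0, "claw": 255}, {"dx": -8.5, "dy": -4, "dz": 7, "wx": 0, "wy": 0, "wz": 0, "claw": 255}, {"dx": -8.5, "dy": -6, "dz": 11, "wx": 0, "wy": 0, "wz": -5, "claw": 255}, {"dx": -8.5, "dy": -8, "dz": 15, "wx": 0, "wy": 0, "wz": -10, "claw": 255}, {"dx": -8.5, "dy": -10, "dz": 18, "wx": 0, "wy": 0, "wz": -15, "claw": 255}]}}

```text
t: 3.93
tcp_pos: [0.4469, 0.1257, 0.4052]
orientation: [-0.498, 0.498, 0.502, -0.502]
wrist_force: [1.5, 0.8, -1.2]
finger_gap: 0.0259
```

Run:
```python
from h import *
c=snap("wrist","w4");T=c["T_world_tool"];print(T.round(4))
D=drumR();Rt=toolR(-D[:,2],D[:,1])
p=d2w([.0,0,.26])[0];print(p)
rows([(p,Rt)])
```

```text
[[-7.700e-03  3.000e-04 -1.000e+00  4.469e-01]
 [ 1.000e+00  4.000e-04 -7.700e-03  1.257e-01]
 [ 4.000e-04 -1.000e+00 -3.000e-04  4.052e-01]
 [ 0.000e+00  0.000e+00  0.000e+00  1.000e+00]]
[ 0.41202937 -0.28062091  0.4685828 ]
shift [ -3.7  -40.22   5.68] rot [ -6.85 -37.15 -19.16] | 40.8 42.4
```

View pics/w4.png

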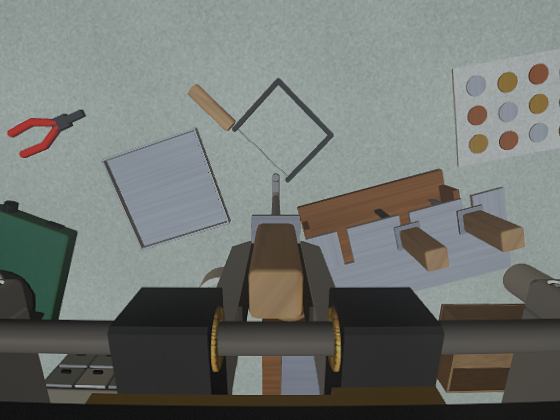

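Request:
{"op": "send_rows", "data": {"series": [{"dx": -3.7, "dy": -40.2, "dz": 5.7, "wx": -6.85, "wy": -37.15, "wz": -19.2, "claw": 255}, {"dx": -3.7, "dy": -40.2, "dz": 5.7, "wx": -6.85, "wy": -37.15, "wz": -19.2, "claw": 255}, {"dx": -3.7, "dy": -40.2, "dz": 5.7, "wx": -6.85, "wy": -37.15, "wz": -19.2, "claw": 255}, {"dx": -3.7, "dy": -40.2, "dz": 5.7, "wx": -6.85, "wy": -37.15, "wz": -19.2, "claw": 255}, {"dx": -3.7, "dy": -40.2, "dz": 5.7, "wx": -6.85, "wy": -37.15, "wz": -19.2, "claw": 255}, {"dx": -3.7, "dy": -40.2, "dz": 5.7, "wx": -6.85, "wy": -37.15, "wz": -19.2, "claw": 255}, {"dx": -3.7, "dy": -40.2, "dz": 5.7, "wx": -6.85, "wy": -37.15, "wz": -19.2, "claw": 255}, {"dx": -3.7, "dy": -40.2, "dz": 5.7, "wx": -6.85, "wy": -37.15, "wz": -19.2, "claw": 255}, {"dx": -3.7, "dy": -40.2, "dz": 5.7, "wx": -6.85, "wy": -37.15, "wz": -19.2, "claw": 255}, {"dx": -3.7, "dy": -40.2, "dz": 5.7, "wx": -6.85, "wy": -37.15, "wz": -19.2, "claw": 255}, {"dx": -3.7, "dy": -40.2, "dz": 5.7, "wx": -6.85, "wy": -37.15, "wz": -19.2, "claw": 255}, {"dx": -3.7, "dy": -40.2, "dz": 5.7, "wx": -6.85, "wy": -37.15, "wz": -19.2, "claw": 255}]}}

```text
t: 4.98
tcp_pos: [0.4249, -0.1376, 0.4402]
orientation: [-0.364, 0.727, 0.519, -0.265]
wrist_force: [-0.7, 0.5, -1.8]
finger_gap: 0.0262
```

Run:
```python
from h import *
c=snap("wrist","w5");T=c["T_world_tool"];print(T.round(4))
D=drumR();Rt=toolR(-D[:,2],D[:,1]);print(w2d(T[:3,3]))
p=d2w([.0,0,.26])[0];print(p)
rows([(p,Rt)])
```

```text
[[ 0.3215  0.5613 -0.7626  0.4249]
 [ 0.9469 -0.1972  0.2541 -0.1376]
 [-0.0078 -0.8038 -0.5949  0.4402]
 [ 0.      0.      0.      1.    ]]
[[-0.04662975  0.13874253  0.26036446]]
[ 0.41202937 -0.28062091  0.4685828 ]
shift [ -1.13 -13.71   2.82] rot [-0.04 -1.46 -0.82] | 14.0 1.7
```

View pics/w5.png

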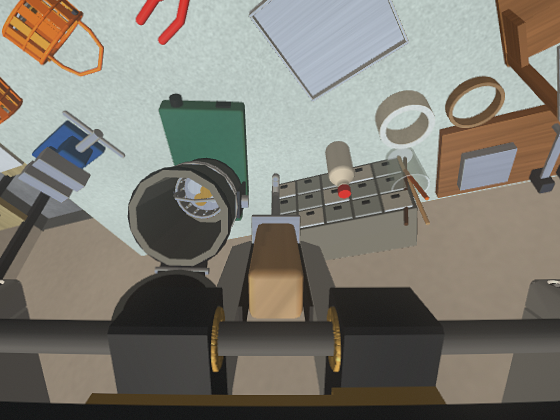

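Request:
{"op": "send_rows", "data": {"series": [{"dx": -1, "dy": -13.5, "dz": 2.7, "wx": 0, "wy": -1.0, "wz": -0.6, "claw": 255}, {"dx": -1, "dy": -13.5, "dz": 2.7, "wx": 0, "wy": -1.0, "wz": -0.6, "claw": 255}, {"dx": -1, "dy": -13.5, "dz": 2.7, "wx": 0, "wy": -1.0, "wz": -0.6, "claw": 255}, {"dx": -1, "dy": -13.5, "dz": 2.7, "wx": 0, "wy": -1.0, "wz": -0.6, "claw": 255}, {"dx": -1, "dy": -13.5, "dz": 2.7, "wx": 0, "wy": -1.0, "wz": -0.6, "claw": 255}, {"dx": -1, "dy": -13.5, "dz": 2.7, "wx": 0, "wy": -1.0, "wz": -0.6, "claw": 255}, {"dx": -1, "dy": -13.5, "dz": 2.7, "wx": 0, "wy": -1.0, "wz": -0.6, "claw": 255}]}}

```text
t: 5.62
tcp_pos: [0.4151, -0.2718, 0.4669]
orientation: [-0.361, 0.731, 0.518, -0.257]
wrist_force: [0.7, 0.1, -1.5]
finger_gap: 0.0259
```

Run:
```python
from h import *
c=snap("wrist","w6");T=c["T_world_tool"];print(T.round(4))
D=drumR();Rt=toolR(-D[:,2],D[:,1]);print(w2d(T[:3,3]))
p=d2w([.0,0,.26])[0];print(p)
rows([(p,Rt)])
```

```text
[[ 0.3313  0.5721 -0.7503  0.4151]
 [ 0.9435 -0.202   0.2626 -0.2718]
 [-0.0013 -0.7949 -0.6067  0.4669]
 [ 0.      0.      0.      1.    ]]
[[-0.00118026  0.00932557  0.25875654]]
[ 0.41202937 -0.28062091  0.4685828 ]
shift [-0.31 -0.89  0.16] rot [-0.13 -0.62 -0.72] | 1.0 1.0
```

View pics/w6.png

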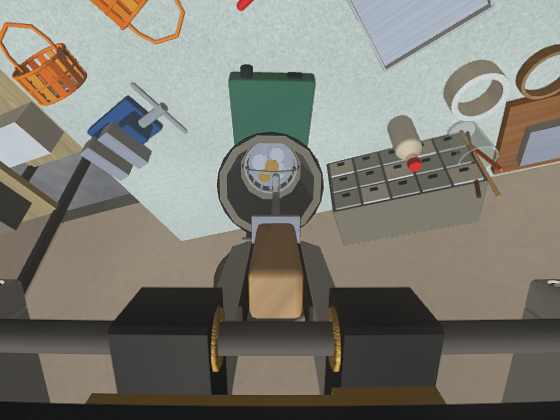

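Run:
```python
from h import *
t=load("w6.npz")
s=6;x0,y0,x1,y1=210,120,330,215
im=cv2.resize(t["frame"][y0:y1,x0:x1,::-1],None,fx=s,fy=s,interpolation=cv2.INTER_CUBIC)
a=im.copy()
def dr(P,col):
    p=((proj(t,d2w(P))-[x0,y0]+.5)*s).astype(int);cv2.polylines(a,[p.reshape(-1,1,2)],False,col,1)
th=np.linspace(0,2*np.pi,60);c,sn=np.cos(th),np.sin(th)
dr(np.c_[.06*c,.06*sn,0*c],(255,0,0));dr(np.c_[.07*c,.07*sn,0*c],(255,0,0))
dr(np.c_[-.012+.048*c,.048*sn,0*c-.209+.056],(0,255,0))
for l,col in((-19,(0,0,255)),(0,(0,255,255)),(19,(255,0,255))): dr(bail(l),col)
cv2.imwrite("pics/ov6.png",a);cv2.imwrite("pics/im6.png",im)
```

```text
(no output)
```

View pics/im6.png

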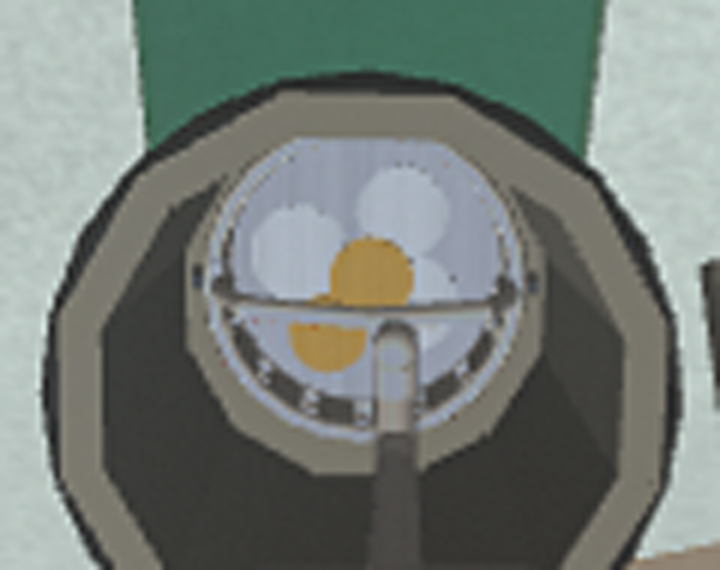

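View pics/ov6.png

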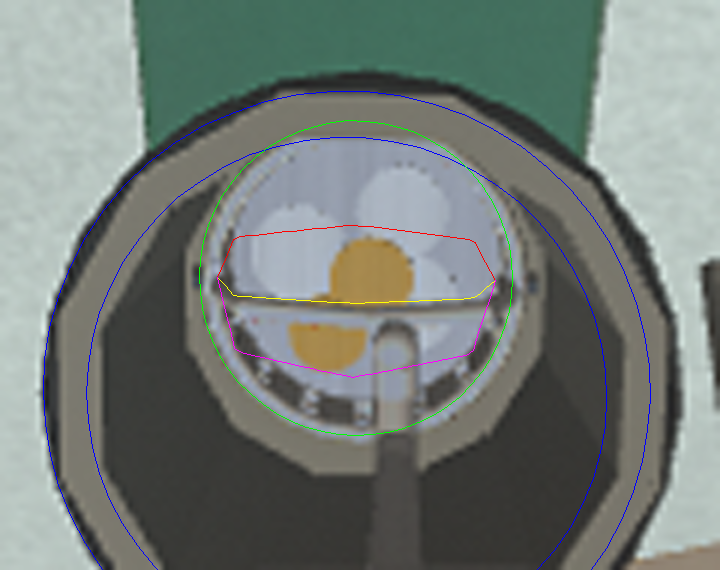

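Run:
```python
from h import *
t=load("w6.npz");T=t["T_world_tool"]
def tl(uv): return ((atdepth(t,uv)-T[:3,3])@T[:3,:3]).round(4)
print("tip/J",tl([(275,174.5),(275.8,176),(275.8,179),(275.8,184),(275,190),(275,196),(275,200)]))
print("handle top", tl([(262,312),(290,312),(275,300),(275,260)]))
# bail wire
for uv in [(252,169.5),(257,170),(262,171),(268,171.8),(272,172),(285,171.5)]:
    for dv in (0,): print(uv,w2d(atdepth(t,(uv[0],uv[1]+dv))).round(4))
# mouth refit with rim points, crop coords
cr=np.array([(70,340),(85,260),(140,185),(200,140),(280,112),(360,108),(450,115),(520,145),(585,195),(640,270),(655,350),(78,440)])
Q=atdepth(t,cr/6+[210,120]);q=w2d(Q)
from scipy.optimize import least_squares
def res(p): return np.r_[(q[:,2]-p[2]),np.hypot(q[:,0]-p[0],q[:,1]-p[1])-.065]
r=least_squares(res,[0,0,0],loss="soft_l1",f_scale=.003);print(r.x.round(4),(r.fun*1000).round(1))
D=drumR();Rt=toolR(-D[:,2],D[:,1])
rows([(d2w([.03,.0035,.259])[0],Rt),(d2w([.03,.0035,.0465])[0],Rt),(d2w([.0,.0035,.0465])[0],Rt)])
```

```text
tip/J [[-0.0003  0.152   0.028 ]
 [ 0.0005  0.1501  0.0267]
 [ 0.0005  0.1487  0.0238]
 [ 0.0006  0.1762  0.0139]
 [-0.0003  0.1744  0.0074]
 [-0.0003  0.1618  0.0032]
 [-0.0003  0.1422  0.0031]]
handle top [[-0.0061 -0.0464 -0.0084]
 [ 0.007  -0.0461 -0.0086]
 [-0.0001 -0.0466 -0.002 ]
 [-0.0001 -0.0331  0.0121]]
(252, 169.5) [[-0.0113 -0.0279 -0.1057]]
(257, 170) [[-0.011  -0.0193 -0.1017]]
(262, 171) [[-0.01   -0.0107 -0.097 ]]
(268, 171.8) [[-0.0091 -0.0006 -0.0939]]
(272, 172) [[-0.009   0.006  -0.0932]]
(285, 171.5) [[-0.0091  0.0279 -0.1011]]
[-0.0037  0.0033 -0.0004] [-0.4 -1.6  0.5  1.   0.2  1.8 -1.2  0.4  0.5 -2.4 -0.5  1.4  1.9  3.3
  1.5  0.3 -1.5 -3.  -1.1  0.   1.8  4.4  3.7  1.1]
shift [ 2.09 -1.39  1.92] rot [-0.13 -0.62 -0.72] | 3.2 1.0
shift [ 14.38  -5.88 -14.82] rot [-0.13 -0.62 -0.72] | 21.5 1.0
shift [ 12.16  -5.07 -16.67] rot [-0.13 -0.62 -0.72] | 21.2 1.0
```

Request:
{"op": "send_rows", "data": {"series": [{"dx": 2.1, "dy": -1.4, "dz": 1.9, "wx": -0.1, "wy": -0.6, "wz": -0.7, "claw": 255}, {"dx": 2.1, "dy": -1.4, "dz": 1.9, "wx": -0.1, "wy": -0.6, "wz": -0.7, "claw": 255}, {"dx": 4.5, "dy": -2.3, "dz": -1.3, "wx": -0.1, "wy": -0.6, "wz": -0.7, "claw": 255}, {"dx": 6.5, "dy": -3, "dz": -4.5, "wx": -0.1, "wy": -0.6, "wz": -0.7, "claw": 255}, {"dx": 6.5, "dy": -3, "dz": -4.5, "wx": -0.1, "wy": -0.6, "wz": -0.7, "claw": 255}, {"dx": 6.5, "dy": -3, "dz": -4.5, "wx": -0.1, "wy": -0.6, "wz": -0.7, "claw": 255}]}}

```text
t: 6.17
tcp_pos: [0.4799, -0.3017, 0.4202]
orientation: [-0.361, 0.736, 0.515, -0.252]
wrist_force: [0.1, -0.2, -0.9]
finger_gap: 0.026
```

Run:
```python
from h import *
t=snap("wrist","w7");T=t["T_world_tool"];print(w2d(T[:3,3]))
crop(t,"w7c",210,90,340,215,5)
D=drumR();Rt=toolR(-D[:,2],D[:,1])
rows([(d2w([.03,.0035,.10])[0],Rt),(d2w([.03,.0035,.0465])[0],Rt),(d2w([.0,.0035,.0465])[0],Rt)])
```

```text
[[0.02612882 0.00349937 0.17815864]]
shift [ 4.8  -1.71 -6.13] rot [-0.05 -0.05  0.01] | 8.0 0.1
shift [  7.9   -2.84 -10.35] rot [-0.05 -0.05  0.01] | 13.3 0.1
shift [  5.68  -2.03 -12.19] rot [-0.05 -0.05  0.01] | 13.6 0.1
```

View pics/w7c.png

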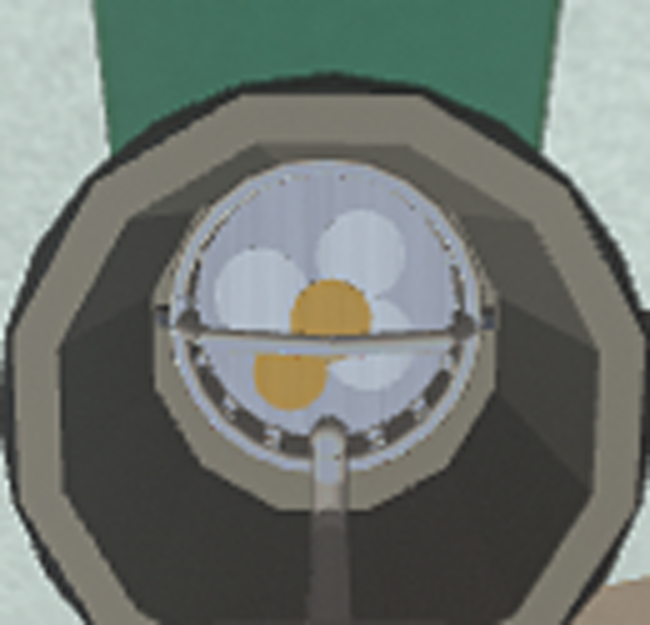

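Request:
{"op": "send_rows", "data": {"series": [{"dx": 2, "dy": -0.7, "dz": -2.5, "wx": 0, "wy": 0, "wz": 0, "claw": 255}, {"dx": 4.5, "dy": -1.6, "dz": -5.8, "wx": 0, "wy": 0, "wz": 0, "claw": 255}, {"dx": 4.5, "dy": -1.6, "dz": -5.8, "wx": 0, "wy": 0, "wz": 0, "claw": 255}, {"dx": 4.5, "dy": -1.6, "dz": -5.8, "wx": 0, "wy": 0, "wz": 0, "claw": 255}]}}

```text
t: 6.55
tcp_pos: [0.5251, -0.3183, 0.364]
orientation: [-0.36, 0.736, 0.515, -0.251]
wrist_force: [-0.2, -0.1, -1.7]
finger_gap: 0.0259
```

Run:
```python
from h import *
t=snap("wrist","w8");T=t["T_world_tool"];print(w2d(T[:3,3]))
crop(t,"w8c",210,90,340,215,5)
q=w2d(atdepth(t,[(u,v) for u in (265,285) for v in range(150,185,2)]));print(q[abs(q[:,2]+.095)<.008].round(4))
D=drumR();Rt=toolR(-D[:,2],D[:,1])
rows([(d2w([.03,.0035,.0465])[0],Rt),(d2w([.0,.0035,.0465])[0],Rt)])
```

```text
[[0.02949022 0.00332184 0.10425644]]
[[-0.0111 -0.0088 -0.0992]
 [-0.0091 -0.0087 -0.0959]
 [-0.0066 -0.0088 -0.0969]
 [-0.0089  0.0148 -0.0974]
 [-0.0067  0.0148 -0.0967]]
shift [ 3.4  -1.18 -4.69] rot [-0.03  0.05  0.05] | 5.9 0.1
shift [ 1.18 -0.37 -6.53] rot [-0.03  0.05  0.05] | 6.6 0.1
```

View pics/w8c.png

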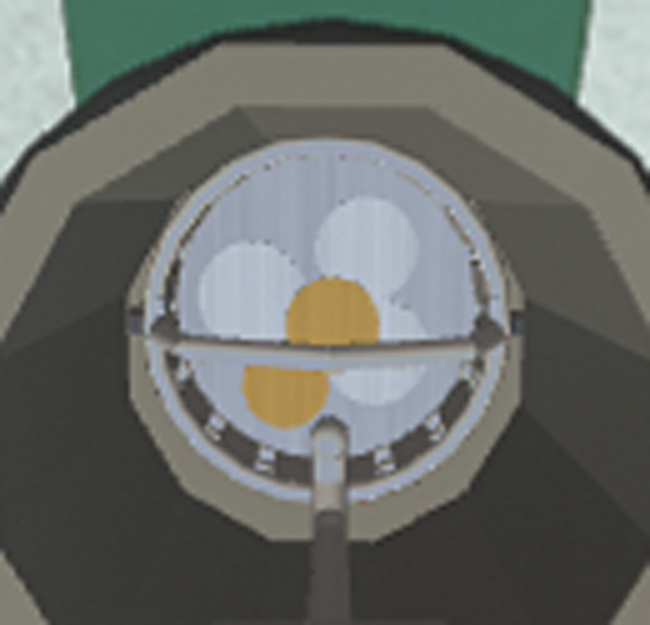

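Request:
{"op": "send_rows", "data": {"series": [{"dx": 1.7, "dy": -0.6, "dz": -2.3, "wx": 0, "wy": 0, "wz": 0, "claw": 255}, {"dx": 3.4, "dy": -1.2, "dz": -4.6, "wx": 0, "wy": 0, "wz": 0, "claw": 255}, {"dx": 3.4, "dy": -1.2, "dz": -4.6, "wx": 0, "wy": 0, "wz": 0, "claw": 255}, {"dx": 3.4, "dy": -1.2, "dz": -4.6, "wx": 0, "wy": 0, "wz": 0, "claw": 255}]}}

```text
t: 6.93
tcp_pos: [0.5589, -0.3308, 0.3197]
orientation: [-0.359, 0.737, 0.515, -0.251]
wrist_force: [-0.2, 1.5, -0.3]
finger_gap: 0.0256
```

Run:
```python
from h import *
t=snap("wrist","w9");T=t["T_world_tool"];print(w2d(T[:3,3]))
crop(t,"w9c",210,90,340,215,5)
D=drumR();Rt=toolR(-D[:,2],D[:,1])
rows([(d2w([.03,.0035,.0465])[0],Rt),(d2w([.001,.0035,.0465])[0],Rt)])
```

```text
[[0.03063469 0.00326282 0.04711471]]
shift [ 0.    0.05 -0.18] rot [-0.01  0.14  0.07] | 0.2 0.2
shift [-2.14  0.83 -1.97] rot [-0.01  0.14  0.07] | 3.0 0.2
```

View pics/w9c.png

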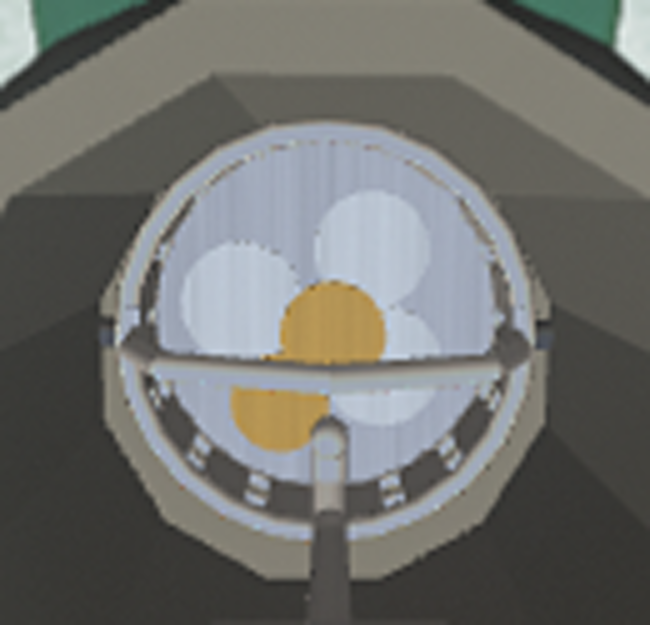

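Request:
{"op": "send_rows", "data": {"series": [{"dx": -0.4, "dy": 0.15, "dz": -0.4, "wx": 0, "wy": 0, "wz": 0, "claw": 255}, {"dx": -0.8, "dy": 0.3, "dz": -0.7, "wx": 0, "wy": 0, "wz": 0, "claw": 255}, {"dx": -1.2, "dy": 0.45, "dz": -1.1, "wx": 0, "wy": 0, "wz": 0, "claw": 255}, {"dx": -1.7, "dy": 0.6, "dz": -1.5, "wx": 0, "wy": 0, "wz": 0, "claw": 255}, {"dx": -2.1, "dy": 0.8, "dz": -1.9, "wx": 0, "wy": 0, "wz": 0, "claw": 255}, {"dx": -2.1, "dy": 0.8, "dz": -1.9, "wx": 0, "wy": 0, "wz": 0, "claw": 255}]}}

```text
t: 7.48
tcp_pos: [0.5366, -0.3224, 0.2986]
orientation: [-0.36, 0.737, 0.515, -0.251]
wrist_force: [0.4, 1.0, -1.1]
finger_gap: 0.026
```

Run:
```python
from h import *
t=snap("wrist","w10");T=t["T_world_tool"];print(w2d(T[:3,3]))
crop(t,"w10c",210,90,340,215,5)
D=drumR();Rt=toolR(-D[:,2],D[:,1])
p=w2d(T[:3,3])[0]
rows([(d2w(p+[0,0,.035])[0],Rt),(d2w(p+[0,0,.10])[0],Rt)])
```

```text
[[-0.00115571  0.00344132  0.04516233]]
shift [-2.09  0.76  2.7 ] rot [-0.06 -0.    0.08] | 3.5 0.1
shift [-5.85  2.13  7.83] rot [-0.06 -0.    0.08] | 10.0 0.1
```

View pics/w10c.png

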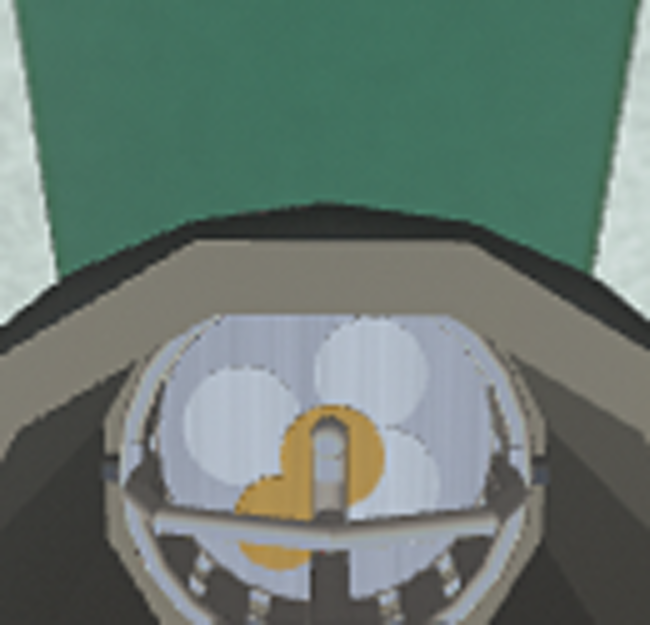

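Request:
{"op": "send_rows", "data": {"series": [{"dx": -0.3, "dy": 0.1, "dz": 0.8, "wx": 0, "wy": 0, "wz": 0, "claw": 255}, {"dx": -0.8, "dy": 0.3, "dz": 1.5, "wx": 0, "wy": 0, "wz": 0, "claw": 255}, {"dx": -1.3, "dy": 0.5, "dz": 2.1, "wx": 0, "wy": 0, "wz": 0, "claw": 255}, {"dx": -1.8, "dy": 0.7, "dz": 2.7, "wx": 0, "wy": 0, "wz": 0, "claw": 255}, {"dx": -1.8, "dy": 0.7, "dz": 2.7, "wx": 0, "wy": 0, "wz": 0, "claw": 255}]}}

```text
t: 7.95
tcp_pos: [0.5194, -0.316, 0.3285]
orientation: [-0.359, 0.737, 0.515, -0.25]
wrist_force: [0.3, -1.4, -2.3]
finger_gap: 0.0258
```

Run:
```python
from h import *
t=snap("wrist","w11");T=t["T_world_tool"];print(w2d(T[:3,3]))
crop(t,"w11c",210,90,340,215,5)
D=drumR();Rt=toolR(-D[:,2],D[:,1])
p=w2d(T[:3,3])[0]
rows([(d2w(p+[0,0,.03])[0],Rt),(d2w(p+[0,0,.21])[0],Rt)])
```

```text
[[0.00277075 0.00361749 0.08002637]]
shift [-1.77  0.64  2.43] rot [-0.01  0.13  0.08] | 3.1 0.1
shift [-12.18   4.43  16.61] rot [-0.01  0.13  0.08] | 21.1 0.1
```

View pics/w11c.png

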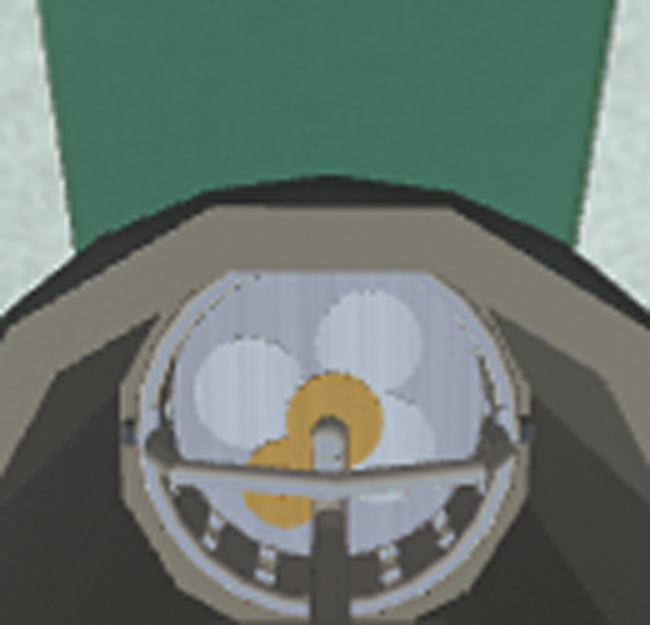

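Request:
{"op": "send_rows", "data": {"series": [{"dx": -0.4, "dy": 0.1, "dz": 0.5, "wx": 0, "wy": 0, "wz": 0, "claw": 255}, {"dx": -0.8, "dy": 0.3, "dz": 1.0, "wx": 0, "wy": 0, "wz": 0, "claw": 255}, {"dx": -1.2, "dy": 0.4, "dz": 1.6, "wx": 0, "wy": 0, "wz": 0, "claw": 255}, {"dx": -1.6, "dy": 0.6, "dz": 2.2, "wx": 0, "wy": 0, "wz": 0, "claw": 255}, {"dx": -2.0, "dy": 0.7, "dz": 2.75, "wx": 0, "wy": 0, "wz": 0, "claw": 255}, {"dx": -2.6, "dy": 0.95, "dz": 3.5, "wx": 0, "wy": 0, "wz": 0, "claw": 255}, {"dx": -3.2, "dy": 1.15, "dz": 4.35, "wx": 0, "wy": 0, "wz": 0, "claw": 255}]}}

```text
t: 8.58
tcp_pos: [0.4872, -0.3041, 0.3705]
orientation: [-0.36, 0.737, 0.515, -0.251]
wrist_force: [1.4, -1.2, -3.0]
finger_gap: 0.026
```

Run:
```python
from h import *
t=snap("wrist","w12");T=t["T_world_tool"];print(w2d(T[:3,3]))
crop(t,"w12c",210,90,340,215,5)
D=drumR();Rt=toolR(-D[:,2],D[:,1])
p=w2d(T[:3,3])[0]
rows([(d2w([0,.0035,.33])[0],Rt)])
```

```text
[[0.00165939 0.00373237 0.13428962]]
shift [-11.41   4.18  15.11] rot [-0.    0.12  0.09] | 19.4 0.2
```

View pics/w12c.png

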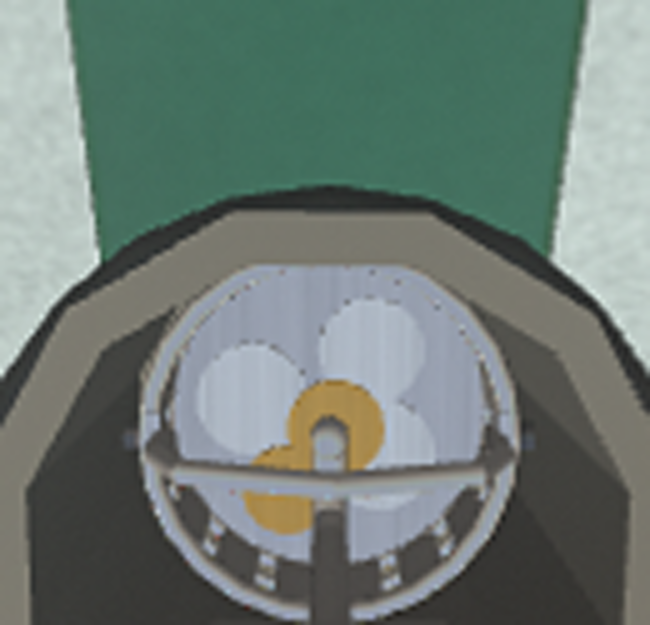

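Request:
{"op": "send_rows", "data": {"series": [{"dx": -0.9, "dy": 0.35, "dz": 1.2, "wx": 0, "wy": 0, "wz": 0, "claw": 255}, {"dx": -1.9, "dy": 0.7, "dz": 2.6, "wx": 0, "wy": 0, "wz": 0, "claw": 255}, {"dx": -3.0, "dy": 1.1, "dz": 4.0, "wx": 0, "wy": 0, "wz": 0, "claw": 255}, {"dx": -4.1, "dy": 1.5, "dz": 5.5, "wx": 0, "wy": 0, "wz": 0, "claw": 255}, {"dx": -5.2, "dy": 1.9, "dz": 7.0, "wx": 0, "wy": 0, "wz": 0, "claw": 255}, {"dx": -6.2, "dy": 2.25, "dz": 8.3, "wx": 0, "wy": 0, "wz": 0, "claw": 255}, {"dx": -6.8, "dy": 2.5, "dz": 9.2, "wx": 0, "wy": 0, "wz": 0, "claw": 255}, {"dx": -7.4, "dy": 2.7, "dz": 10.0, "wx": 0, "wy": 0, "wz": 0, "claw": 255}, {"dx": -7.4, "dy": 2.7, "dz": 10.0, "wx": 0, "wy": 0, "wz": 0, "claw": 255}]}}

```text
t: 9.38
tcp_pos: [0.4135, -0.2775, 0.472]
orientation: [-0.359, 0.737, 0.515, -0.25]
wrist_force: [1.3, -0.8, -1.6]
finger_gap: 0.0262
```

Run:
```python
from h import *
t=snap("wrist","w13");T=t["T_world_tool"];print(w2d(T[:3,3]))
crop(t,"w13c",190,60,360,215,4);s=snap("side","s13");crop(s,"s13c",230,110,400,320,3)
D=drumR();Rt=toolR(-D[:,2],D[:,1])
rows([(d2w([0,.0035,.33])[0],Rt)])
```

```text
[[0.00234232 0.00345726 0.26252493]]
shift [-4.13  1.49  5.37] rot [-0.03  0.05  0.08] | 6.9 0.1
```

View pics/w13c.png

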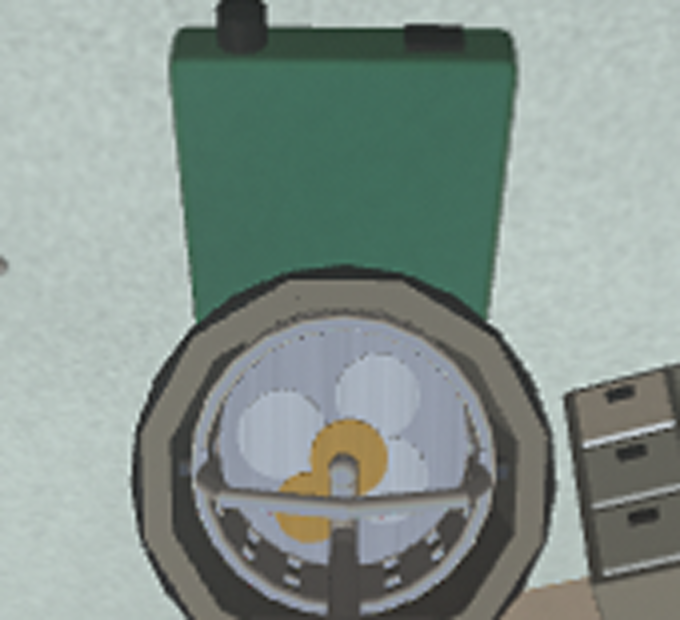

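View pics/s13c.png

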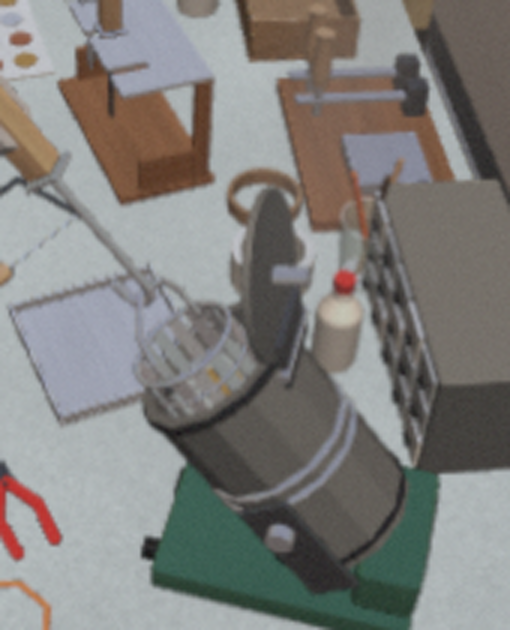

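Request:
{"op": "send_rows", "data": {"series": [{"dx": -0.3, "dy": 0.1, "dz": 0.4, "wx": 0, "wy": 0, "wz": 0, "claw": 255}, {"dx": -0.6, "dy": 0.2, "dz": 0.8, "wx": 0, "wy": 0, "wz": 0, "claw": 255}, {"dx": -0.9, "dy": 0.3, "dz": 1.2, "wx": 0, "wy": 0, "wz": 0, "claw": 255}, {"dx": -1.2, "dy": 0.4, "dz": 1.6, "wx": 0, "wy": 0, "wz": 0, "claw": 255}, {"dx": -1.5, "dy": 0.55, "dz": 2.0, "wx": 0, "wy": 0, "wz": 0, "claw": 255}, {"dx": -1.8, "dy": 0.65, "dz": 2.4, "wx": 0, "wy": 0, "wz": 0, "claw": 255}, {"dx": -2.1, "dy": 0.75, "dz": 2.8, "wx": 0, "wy": 0, "wz": 0, "claw": 255}, {"dx": -2.4, "dy": 0.85, "dz": 3.2, "wx": 0, "wy": 0, "wz": 0, "claw": 255}, {"dx": -2.4, "dy": 0.85, "dz": 3.2, "wx": 0, "wy": 0, "wz": 0, "claw": 255}]}}

```text
t: 10.23
tcp_pos: [0.3893, -0.2689, 0.5029]
orientation: [-0.359, 0.737, 0.515, -0.251]
wrist_force: [-1.3, 0.7, -3.9]
finger_gap: 0.0255
```

Run:
```python
from h import *
t=snap("wrist","w14");T=t["T_world_tool"];print(w2d(T[:3,3]))
s=snap("side","s14");crop(s,"s14c",210,110,380,320,3)
```

```text
[[0.00113121 0.00326973 0.30260392]]
```

View pics/s14c.png

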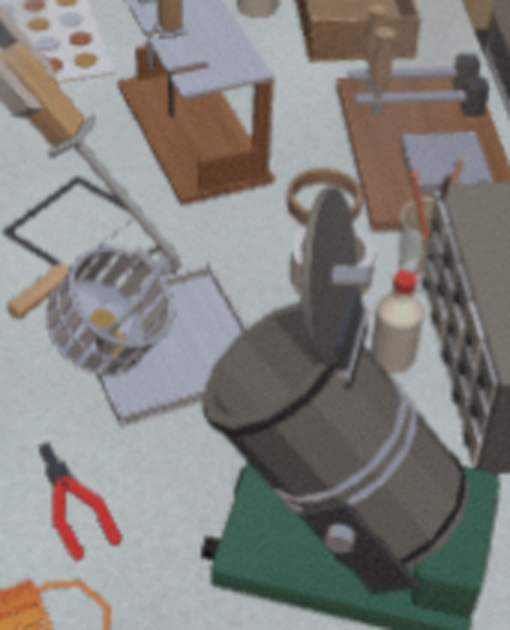

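View pics/w14.png

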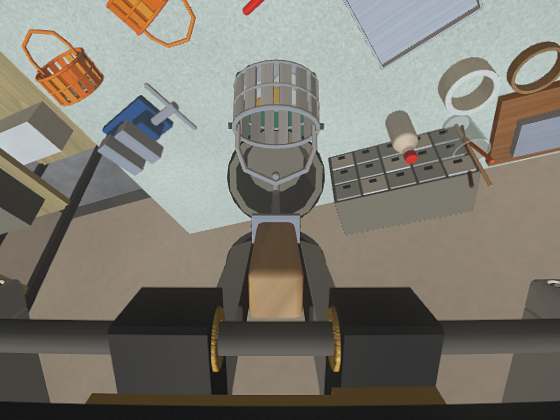

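Request:
{"op": "send_rows", "data": {"series": [{"dx": 0, "dy": 0, "dz": 0, "wx": 0, "wy": 0, "wz": 0, "claw": 255}, {"dx": 0, "dy": 0, "dz": 0, "wx": 0, "wy": 0, "wz": 0, "claw": 255}, {"dx": 0, "dy": 0, "dz": 0, "wx": 0, "wy": 0, "wz": 0, "claw": 255}, {"dx": 0, "dy": 0, "dz": 0, "wx": 0, "wy": 0, "wz": 0, "claw": 255}, {"dx": 0, "dy": 0, "dz": 0, "wx": 0, "wy": 0, "wz": 0, "claw": 255}, {"dx": 0, "dy": 0, "dz": 0, "wx": 0, "wy": 0, "wz": 0, "claw": 255}]}}

```text
t: 10.83
tcp_pos: [0.3899, -0.2688, 0.5019]
orientation: [-0.36, 0.737, 0.515, -0.251]
wrist_force: [-1.0, 0.5, -4.3]
finger_gap: 0.026
```

Run:
```python
from h import *
t=snap("wrist","w15");T=t["T_world_tool"];print(T.round(3))
s=snap("side","s15");crop(s,"s15c",210,110,380,320,3)
t=load("top0.npz");P=cloud(t)
# tray: outline from floor/rim by brightness edges: points with z .012-.024 near
m=(P[...,2]>.011)&(P[...,2]<.026)&(P[...,0]>.35)&(P[...,0]<.62)&(P[...,1]>-.2)&(P[...,1]<.04)
r=cv2.minAreaRect((P[m][:,:2]*1000).astype(np.float32));print(m.sum(),r)
hsv=cv2.cvtColor(t["frame"],cv2.COLOR_RGB2HSV);print(hsv[242,260],hsv[300,260])
m=(hsv[...,0]>100)&(hsv[...,0]<125)&(hsv[...,1]>12);mm=np.zeros_like(m);mm[195:290,215:305]=m[195:290,215:305]
mm=cv2.morphologyEx(mm.astype(np.uint8),cv2.MORPH_OPEN,np.ones((3,3)));k,l,st,ce=cv2.connectedComponentsWithStats(mm);i=1+np.argmax(st[1:,4])
v,u=np.where(l==i);q=atz(t,np.c_[u,v].astype(float),.004);r=cv2.minAreaRect((q[:,:2]*1000).astype(np.float32));print(st[i],r)
```

```text
[[ 0.344  0.578 -0.74   0.39 ]
 [ 0.939 -0.211  0.271 -0.269]
 [ 0.001 -0.788 -0.615  0.502]
 [ 0.     0.     0.     1.   ]]
370 ((472.0600891113281, -48.38288879394531), (191.42208862304688, 239.91983032226562), 18.012924194335938)
[103  26 157] [ 70  19 164]
[ 228  212   66   64 2720] ((486.1521301269531, -74.55999755859375), (168.60433959960938, 171.14466857910156), 17.91965675354004)
```

View pics/s15c.png

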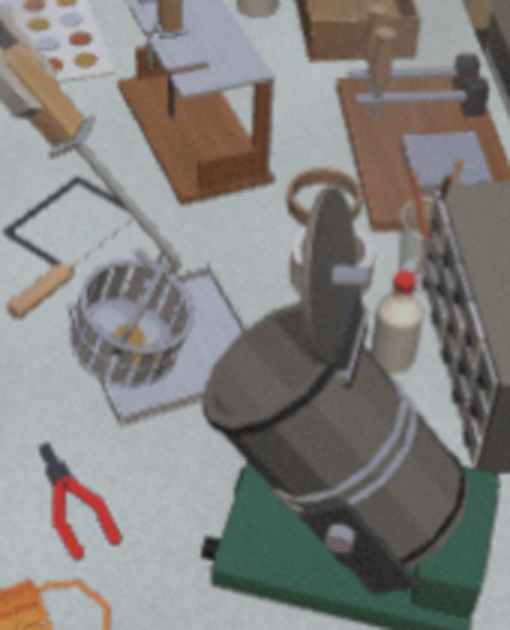

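Run:
```python
from h import *
from bench import arm
T=pose(arm.get_obs());off=np.array([0,.1735,.011])
th=T[:3,3]+T[:3,:3]@off;print("throat",th.round(4))
Rv=toolR([0,0,-1],yawdir(70));w=R.from_matrix(Rv@T[:3,:3].T).as_rotvec()
def at(thp,f): 
    Rm=R.from_rotvec(f*w).as_matrix()@T[:3,:3]; return (np.array(thp)-Rm@off,Rm)
A=[(th+[-.005,.003,.01],0.03),(th+[-.01,.01,.025],.1),(th+[-.012,.02,.04],.18)]
tr=np.array([.486,-.0746,th[2]+.04])
for i in range(1,10):
    f=i/9*.96; p=A[2][0]*(1-i/9)+tr*(i/9); A.append((p,.18+.82*i/9))
rows([at(*a) for a in A],T)
```

```text
throat [ 0.4819 -0.3024  0.3583]
shift [-0.23  0.2   1.19] rot [0.39 1.07 0.  ] | 1.2 1.1
shift [-0.09  0.67  3.12] rot [1.3  3.57 0.01] | 3.2 3.8
shift [0.47 1.39 5.07] rot [2.34 6.42 0.02] | 5.3 6.8
shift [1.54 3.37 5.52] rot [3.52 9.67 0.03] | 6.7 10.3
shift [2.63 5.35 5.92] rot [ 4.7  12.93  0.04] | 8.4 13.8
shift [3.74 7.32 6.26] rot [ 5.89 16.18  0.06] | 10.3 17.2
shift [4.87 9.28 6.54] rot [ 7.07 19.43  0.07] | 12.4 20.7
shift [ 6.01 11.24  6.76] rot [ 8.25 22.68  0.08] | 14.4 24.1
shift [ 7.16 13.19  6.91] rot [ 9.44 25.93  0.09] | 16.5 27.6
shift [ 8.32 15.14  7.  ] rot [10.62 29.18  0.1 ] | 18.6 31.1
shift [ 9.49 17.09  7.03] rot [11.8  32.43  0.11] | 20.8 34.5
shift [10.65 19.04  7.  ] rot [12.99 35.68  0.12] | 22.9 38.0
```

Request:
{"op": "send_rows", "data": {"series": [{"dx": -0.2, "dy": 0.2, "dz": 1.2, "wx": 0.4, "wy": 1.1, "wz": 0, "claw": 255}, {"dx": -0.1, "dy": 0.7, "dz": 3.1, "wx": 1.3, "wy": 3.6, "wz": 0, "claw": 255}, {"dx": 0.5, "dy": 1.4, "dz": 5.1, "wx": 2.3, "wy": 6.4, "wz": 0, "claw": 255}, {"dx": 1.5, "dy": 3.4, "dz": 5.5, "wx": 3.5, "wy": 9.7, "wz": 0, "claw": 255}, {"dx": 2.6, "dy": 5.4, "dz": 5.9, "wx": 4.7, "wy": 12.9, "wz": 0, "claw": 255}, {"dx": 3.7, "dy": 7.3, "dz": 6.3, "wx": 5.9, "wy": 16.2, "wz": 0, "claw": 255}, {"dx": 4.9, "dy": 9.3, "dz": 6.5, "wx": 7.1, "wy": 19.4, "wz": 0, "claw": 255}, {"dx": 6.0, "dy": 11.2, "dz": 6.8, "wx": 8.3, "wy": 22.7, "wz": 0, "claw": 255}, {"dx": 7.2, "dy": 13.2, "dz": 6.9, "wx": 9.4, "wy": 25.9, "wz": 0, "claw": 255}, {"dx": 8.3, "dy": 15.1, "dz": 7.0, "wx": 10.6, "wy": 29.2, "wz": 0, "claw": 255}, {"dx": 9.5, "dy": 17.1, "dz": 7.0, "wx": 11.8, "wy": 32.4, "wz": 0, "claw": 255}, {"dx": 10.65, "dy": 19.0, "dz": 7.0, "wx": 13.0, "wy": 35.7, "wz": 0, "claw": 255}]}}

```text
t: 11.93
tcp_pos: [0.4975, -0.0779, 0.5724]
orientation: [0.58, -0.579, -0.405, 0.405]
wrist_force: [0.2, -1.3, -3.3]
finger_gap: 0.0257
```

Run:
```python
from h import *
t=snap("wrist","w16");T=t["T_world_tool"];print(T.round(3))
s=snap("side","s16");crop(s,"s16c",190,80,360,280,3)
off=np.array([0,.1735,.011]);th=T[:3,3]+T[:3,:3]@off;print("throat",th.round(4))
Rv=toolR([0,0,-1],yawdir(70))
rows([(np.array([.486,-.0746,.398])-Rv@off,Rv)],T)
```

```text
[[ 0.344 -0.001 -0.939  0.497]
 [ 0.939 -0.     0.344 -0.078]
 [-0.    -1.     0.001  0.572]
 [ 0.     0.     0.     1.   ]]
throat [ 0.487  -0.0741  0.3989]
shift [-0.12 -0.05 -0.09] rot [ 0.   -0.06  0.12] | 0.2 0.1
```

View pics/s16c.png

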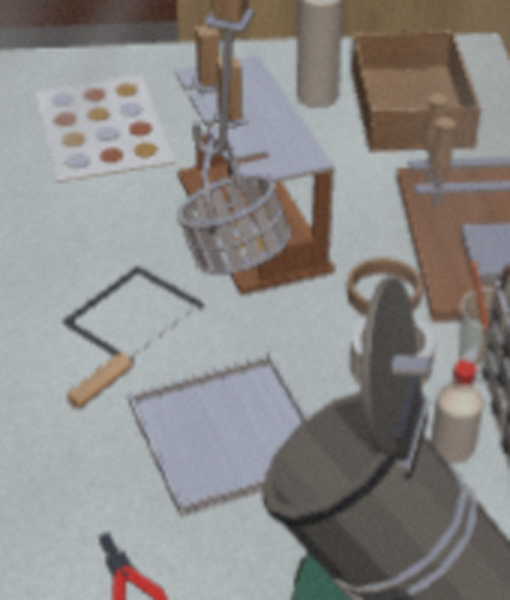

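View pics/w16.png

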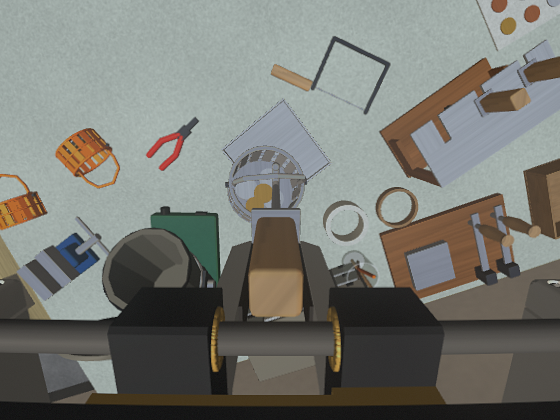

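Request:
{"op": "send_rows", "data": {"series": [{"dx": -0.1, "dy": 0, "dz": -1, "wx": 0, "wy": 0, "wz": 0, "claw": 255}, {"dx": -0.1, "dy": 0, "dz": -3, "wx": 0, "wy": 0, "wz": 0, "claw": 255}, {"dx": -0.1, "dy": 0, "dz": -5.5, "wx": 0, "wy": 0, "wz": 0, "claw": 255}, {"dx": -0.1, "dy": 0, "dz": -8, "wx": 0, "wy": 0, "wz": 0, "claw": 255}, {"dx": -0.1, "dy": 0, "dz": -10.5, "wx": 0, "wy": 0, "wz": 0, "claw": 255}, {"dx": -0.1, "dy": 0, "dz": -13, "wx": 0, "wy": 0, "wz": 0, "claw": 255}, {"dx": -0.1, "dy": 0, "dz": -15.5, "wx": 0, "wy": 0, "wz": 0, "claw": 255}, {"dx": -0.1, "dy": 0, "dz": -18, "wx": 0, "wy": 0, "wz": 0, "claw": 255}, {"dx": -0.1, "dy": 0, "dz": -20.5, "wx": 0, "wy": 0, "wz": 0, "claw": 255}, {"dx": -0.1, "dy": 0, "dz": -22.5, "wx": 0, "wy": 0, "wz": 0, "claw": 255}, {"dx": -0.1, "dy": 0, "dz": -23.5, "wx": 0, "wy": 0, "wz": 0, "claw": 255}, {"dx": -0.1, "dy": 0, "dz": -23.5, "wx": 0, "wy": 0, "wz": 0, "claw": 255}]}}

```text
t: 13.03
tcp_pos: [0.4947, -0.0791, 0.3353]
orientation: [0.58, -0.579, -0.404, 0.406]
wrist_force: [-0.8, 0.3, -4.6]
finger_gap: 0.0257
```

Run:
```python
from h import *
t=snap("wrist","w17");T=t["T_world_tool"]
s=snap("side","s17");crop(s,"s17c",200,120,340,280,4);crop(t,"w17c",170,80,380,240,3)
off=np.array([0,.1735,.011]);th=T[:3,3]+T[:3,:3]@off;print("throat",th.round(4))
tp=snap("top","t17");crop(tp,"t17c",200,170,330,300,4)
```

```text
throat [ 0.484  -0.0754  0.1618]
```

View pics/s17c.png

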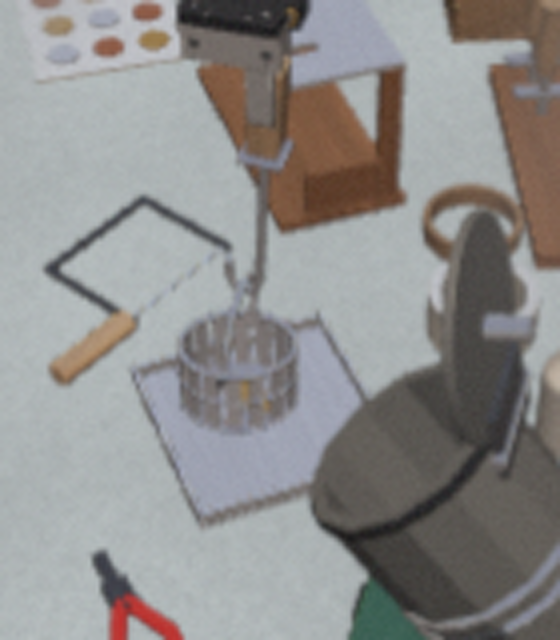

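View pics/w17c.png

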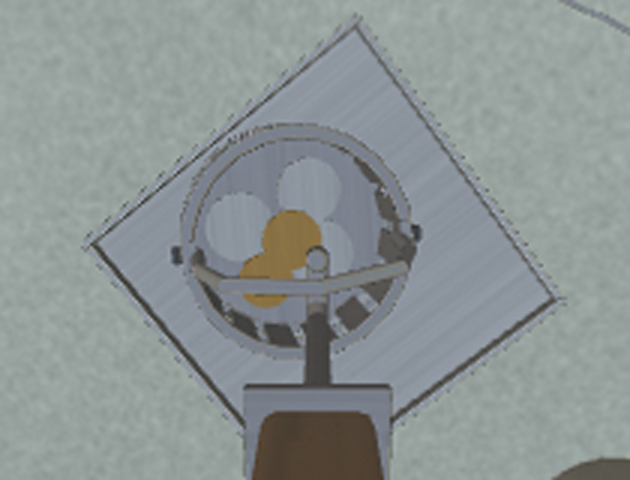

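Run:
```python
from h import *
t=load("w17.npz")
print(atz(t,[(170+298/3,80+238/3)],.10),atdepth(t,[(170+185/3,80+240/3),(170+405/3,80+235/3),(170+298/3,80+130/3),(170+295/3,80+345/3)]))
# tray corners
print(atz(t,[(170+357/3,80+20/3),(170+90/3,80+243/3),(170+560/3,80+300/3)],.018))
```

```text
[[ 0.45822664 -0.07461465  0.1       ]] [[ 0.44189655 -0.1182983   0.11251469]
 [ 0.47237944 -0.03138736  0.10262375]
 [ 0.41656647 -0.05899313  0.10896803]
 [ 0.50128872 -0.09194332  0.10110671]]
[[ 0.37583472 -0.0153278   0.018     ]
 [ 0.43036771 -0.18004333  0.018     ]
 [ 0.54139571  0.03828901  0.018     ]]
```

View pics/t17c.png

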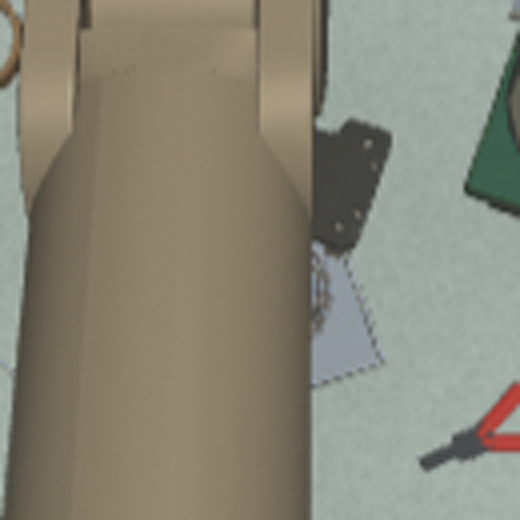

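Request:
{"op": "send_rows", "data": {"series": [{"dx": 0.8, "dy": 0, "dz": 0, "wx": 0, "wy": 0, "wz": 0, "claw": 255}, {"dx": 1.6, "dy": 0.1, "dz": 0, "wx": 0, "wy": 0, "wz": 0, "claw": 255}, {"dx": 2.3, "dy": 0.2, "dz": -0.5, "wx": 0, "wy": 0, "wz": 0, "claw": 255}, {"dx": 2.3, "dy": 0.2, "dz": -1.0, "wx": 0, "wy": 0, "wz": 0, "claw": 255}, {"dx": 2.3, "dy": 0.2, "dz": -1.5, "wx": 0, "wy": 0, "wz": 0, "claw": 255}, {"dx": 2.3, "dy": 0.2, "dz": -2.0, "wx": 0, "wy": 0, "wz": 0, "claw": 255}, {"dx": 2.3, "dy": 0.2, "dz": -2.5, "wx": 0, "wy": 0, "wz": 0, "claw": 255}, {"dx": 2.3, "dy": 0.2, "dz": -2.5, "wx": 0, "wy": 0, "wz": 0, "claw": 255}, {"dx": 2.3, "dy": 0.2, "dz": -2.5, "wx": 0, "wy": 0, "wz": 0, "claw": 255}, {"dx": 2.3, "dy": 0.2, "dz": -2.5, "wx": 0, "wy": 0, "wz": 0, "claw": 255}]}}

```text
t: 14.02
tcp_pos: [0.5184, -0.0769, 0.3122]
orientation: [-0.579, 0.58, 0.405, -0.405]
wrist_force: [0.1, -0.3, -4.4]
finger_gap: 0.0256
```

Run:
```python
from h import *
t=snap("wrist","w18");T=t["T_world_tool"]
s=snap("side","s18");crop(s,"s18c",200,120,340,280,4);crop(t,"w18c",170,80,380,240,3)
off=np.array([0,.1735,.011]);th=T[:3,3]+T[:3,:3]@off;print("throat",th.round(4))
```

```text
throat [ 0.5081 -0.0733  0.1387]
```

View pics/s18c.png

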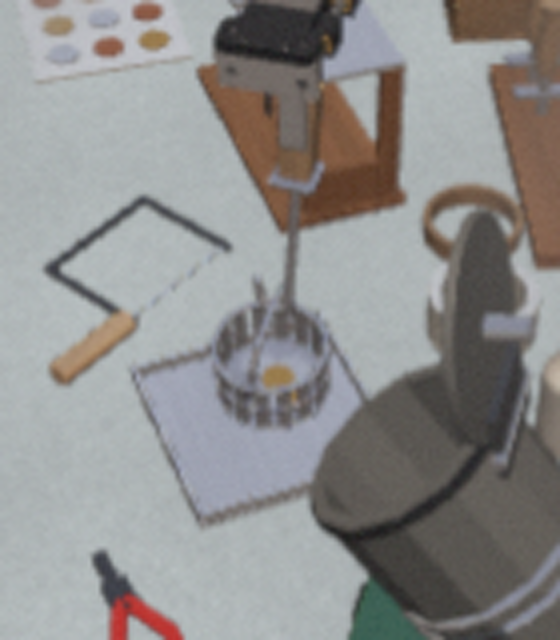

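View pics/w18c.png

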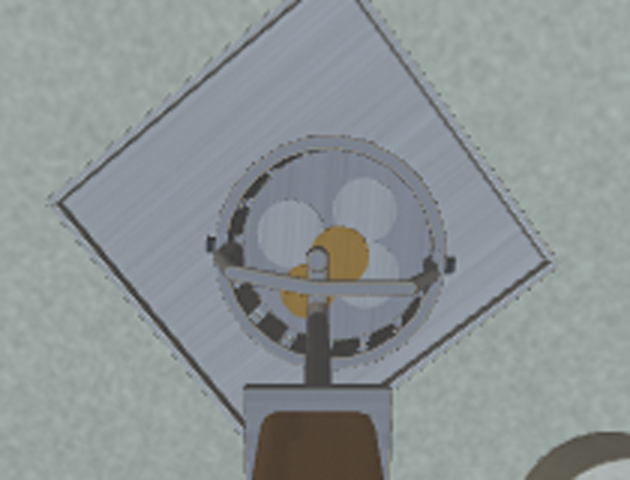

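Request:
{"op": "send_rows", "data": {"series": [{"dx": 0, "dy": 0, "dz": 0, "wx": 0, "wy": 0, "wz": 0, "claw": 255}, {"dx": 0, "dy": 0, "dz": 0, "wx": 0, "wy": 0, "wz": 0, "claw": 255}, {"dx": 0, "dy": 0, "dz": 0, "wx": 0, "wy": 0, "wz": 0, "claw": 255}, {"dx": 0, "dy": 0, "dz": 0, "wx": 0, "wy": 0, "wz": 0, "claw": 255}, {"dx": 0, "dy": 0, "dz": 0, "wx": 0, "wy": 0, "wz": 0, "claw": 255}, {"dx": 0, "dy": 0, "dz": 0, "wx": 0, "wy": 0, "wz": 0, "claw": 255}, {"dx": 0, "dy": 0, "dz": 0, "wx": 0, "wy": 0, "wz": 0, "claw": 255}, {"dx": 0, "dy": 0, "dz": 0, "wx": 0, "wy": 0, "wz": 0, "claw": 255}]}}

```text
t: 14.78
tcp_pos: [0.5184, -0.0768, 0.312]
orientation: [-0.58, 0.58, 0.405, -0.405]
wrist_force: [0.1, 0.8, -5.0]
finger_gap: 0.0261
```

```bash
cat >> h.py <<'E'
def rim(t,zlo=.05,zhi=.13,c=(.486,-.072)):
    P=cloud(t);m=(P[...,2]>zlo)&(P[...,2]<zhi)&(np.hypot(P[...,0]-c[0],P[...,1]-c[1])<.075)
    q=P[m];
    # rim = topmost in each angular bin around median
    c0=q[:,:2].mean(0)
    for _ in range(3):
        a=np.arctan2(q[:,1]-c0[1],q[:,0]-c0[0]);r=np.hypot(q[:,0]-c0[0],q[:,1]-c0[1]);s=(r>.040)&(r<.056)
        b=((a+np.pi)/(2*np.pi)*24).astype(int);pts=[]
        for i in range(24):
            k=q[s&(b==i)]
            if len(k)>3: pts.append(k[k[:,2]>np.percentile(k[:,2],80)].mean(0))
        p=np.array(pts);A=np.c_[2*p[:,:2],np.ones(len(p))];sol=np.linalg.lstsq(A,(p[:,:2]**2).sum(1),rcond=None)[0];c0=sol[:2]
    pl=np.linalg.lstsq(np.c_[p[:,:2]-c0,np.ones(len(p))],p[:,2],rcond=None)[0]
    print("rim centre",c0.round(4),"r",np.sqrt(sol[2]+c0@c0).round(4),"z",pl[2].round(4),"slope deg",np.degrees(pl[:2]).round(1),len(p))
E
python3 - <<'E'
from h import *
t=snap("wrist","w19");T=t["T_world_tool"]
s=snap("side","s19");crop(s,"s19c",200,120,340,280,4);crop(t,"w19c",170,80,380,240,3)
off=np.array([0,.1735,.011]);th=T[:3,3]+T[:3,:3]@off;print("throat",th.round(4))
rim(t)
E
```

```text
throat [ 0.508  -0.0731  0.1385]
rim centre [ 0.492  -0.0614] r 0.046 z 0.0861 slope deg [0.9 1.3] 24
```

View pics/w19c.png

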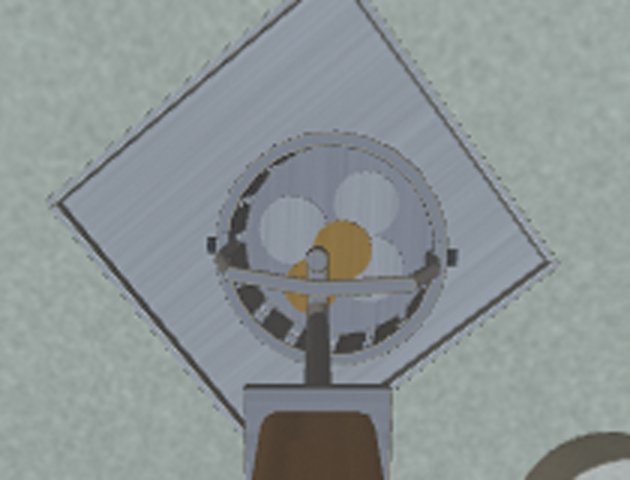

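View pics/s19c.png

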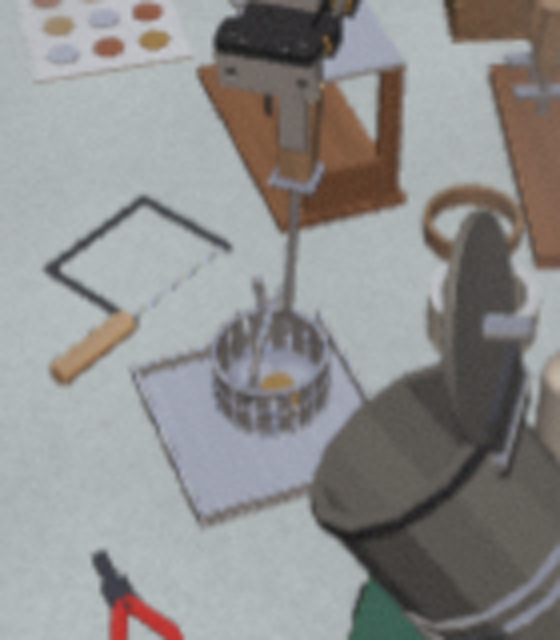

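Request:
{"op": "send_rows", "data": {"series": [{"dx": -0.2, "dy": -0.3, "dz": -0.5, "wx": 0, "wy": 0, "wz": 0, "claw": 255}, {"dx": -0.4, "dy": -0.6, "dz": -1.0, "wx": 0, "wy": 0, "wz": 0, "claw": 255}, {"dx": -0.5, "dy": -0.8, "dz": -1.4, "wx": 0, "wy": 0, "wz": 0, "claw": 255}, {"dx": -0.5, "dy": -0.8, "dz": -1.7, "wx": 0, "wy": 0, "wz": 0, "claw": 255}, {"dx": -0.5, "dy": -0.8, "dz": -2.0, "wx": 0, "wy": 0, "wz": 0, "claw": 255}, {"dx": -0.5, "dy": -0.8, "dz": -2.2, "wx": 0, "wy": 0, "wz": 0, "claw": 255}, {"dx": -0.5, "dy": -0.8, "dz": -2.4, "wx": 0, "wy": 0, "wz": 0, "claw": 255}, {"dx": -0.5, "dy": -0.8, "dz": -2.6, "wx": 0, "wy": 0, "wz": 0, "claw": 255}, {"dx": -0.5, "dy": -0.8, "dz": -2.8, "wx": 0, "wy": 0, "wz": 0, "claw": 255}, {"dx": -0.5, "dy": -0.8, "dz": -2.8, "wx": 0, "wy": 0, "wz": 0, "claw": 255}]}}

```text
t: 15.72
tcp_pos: [0.5134, -0.0848, 0.2837]
orientation: [-0.579, 0.58, 0.405, -0.405]
wrist_force: [0.4, 0.6, -1.5]
finger_gap: 0.0262
```

Run:
```python
from h import *
t=snap("wrist","w20");T=t["T_world_tool"]
s=snap("side","s20");crop(s,"s20c",200,120,340,280,4);crop(t,"w20c",170,80,380,240,3)
off=np.array([0,.1735,.011]);th=T[:3,3]+T[:3,:3]@off;print("throat",th.round(4))
rim(t)
```

```text
throat [ 0.503  -0.0812  0.1102]
rim centre [ 0.4848 -0.0737] r 0.0461 z 0.0633 slope deg [ 0.2 -0.4] 24
```

View pics/w20c.png

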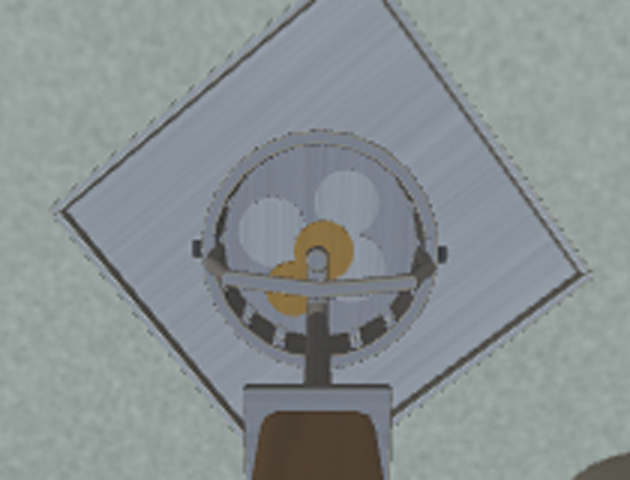

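View pics/s20c.png

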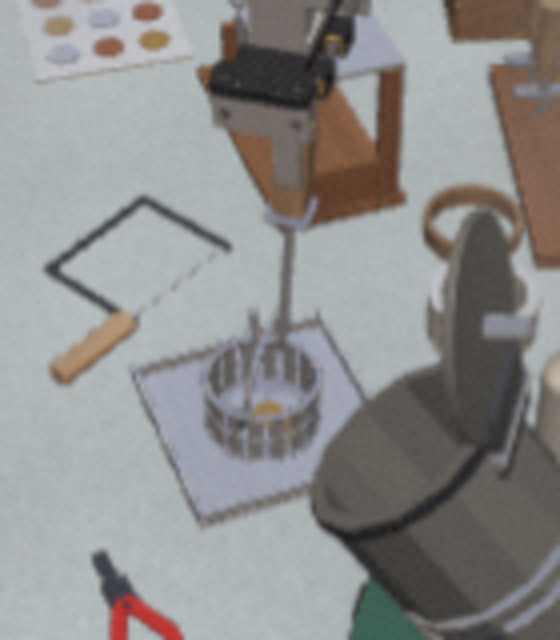

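Request:
{"op": "send_rows", "data": {"series": [{"dx": 0, "dy": 0, "dz": -0.6, "wx": 0, "wy": 0, "wz": 0, "claw": 255}, {"dx": 0, "dy": 0, "dz": -1.2, "wx": 0, "wy": 0, "wz": 0, "claw": 255}, {"dx": 0, "dy": 0, "dz": -1.8, "wx": 0, "wy": 0, "wz": 0, "claw": 255}, {"dx": 0, "dy": 0, "dz": -2.4, "wx": 0, "wy": 0, "wz": 0, "claw": 255}, {"dx": 0, "dy": 0, "dz": -2.8, "wx": 0, "wy": 0, "wz": 0, "claw": 255}, {"dx": 0, "dy": 0, "dz": -2.8, "wx": 0, "wy": 0, "wz": 0, "claw": 255}]}}

```text
t: 16.32
tcp_pos: [0.5129, -0.0848, 0.2548]
orientation: [0.58, -0.579, -0.404, 0.406]
wrist_force: [0.0, 0.4, -1.4]
finger_gap: 0.0257
```

Run:
```python
from h import *
t=snap("wrist","w21");T=t["T_world_tool"]
s=snap("side","s21");crop(s,"s21c",220,180,320,270,6);crop(t,"w21c",170,80,380,240,3)
off=np.array([0,.1735,.011]);th=T[:3,3]+T[:3,:3]@off;print("throat",th.round(4))
rim(t)
# wire points in tool frame
for u in (255,262,290,297):
    for v in range(168,186,2):
        p=atdepth(t,(u,v))[0]
        if p[2]>.085: print(u,v,p.round(4),((p-T[:3,3])@T[:3,:3]).round(4))
```

```text
throat [ 0.5023 -0.0811  0.0813]
rim centre [ 0.4849 -0.0737] r 0.0461 z 0.0634 slope deg [ 0.  -1.3] 24
255 176 [ 0.48   -0.0952  0.1102] [-0.0209  0.1446  0.0271]
255 178 [ 0.4818 -0.0958  0.1115] [-0.0209  0.1434  0.0252]
255 180 [ 0.4837 -0.0966  0.1112] [-0.0209  0.1437  0.0231]
262 178 [ 0.4838 -0.0889  0.1147] [-0.0136  0.1401  0.0257]
262 180 [ 0.4855 -0.0894  0.1162] [-0.0136  0.1387  0.0239]
262 182 [ 0.4877 -0.0904  0.1139] [-0.0137  0.141   0.0215]
290 178 [ 0.4937 -0.0625  0.1131] [0.0145 0.1417 0.0255]
290 180 [ 0.4953 -0.0632  0.1148] [0.0144 0.1401 0.0238]
290 182 [ 0.4971 -0.0638  0.1157] [0.0144 0.1392 0.0219]
297 178 [ 0.4963 -0.0559  0.1115] [0.0216 0.1433 0.0253]
297 180 [ 0.498  -0.0566  0.1132] [0.0215 0.1416 0.0235]
297 182 [ 0.5004 -0.0572  0.1104] [0.0218 0.1444 0.021 ]
```

View pics/w21c.png

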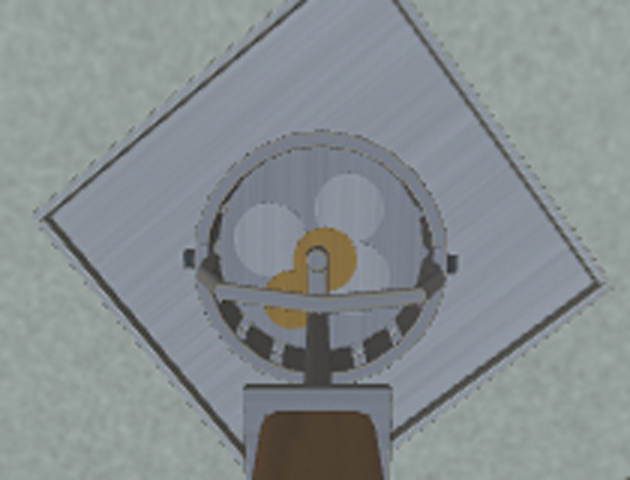

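View pics/s21c.png

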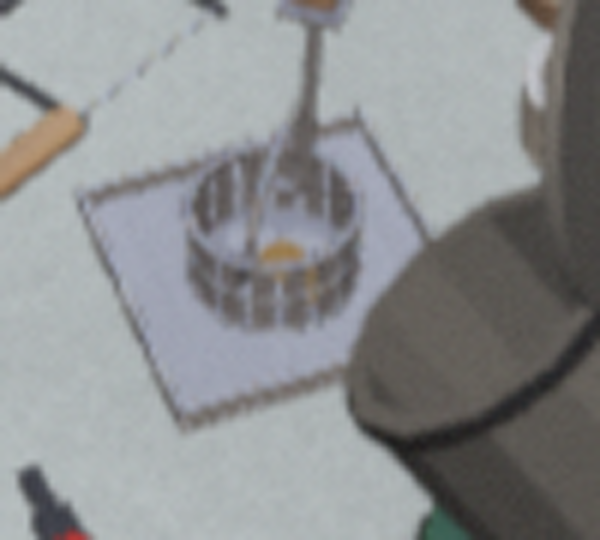

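Request:
{"op": "send_rows", "data": {"series": [{"dx": 0.7, "dy": -0.25, "dz": 0, "wx": 0, "wy": 0, "wz": 0, "claw": 255}, {"dx": 1.4, "dy": -0.5, "dz": 0, "wx": 0, "wy": 0, "wz": 0, "claw": 255}, {"dx": 2.2, "dy": -0.8, "dz": 0, "wx": 0, "wy": 0, "wz": 0, "claw": 255}, {"dx": 3.0, "dy": -1.1, "dz": 0, "wx": 0, "wy": 0, "wz": 0, "claw": 255}, {"dx": 3.9, "dy": -1.4, "dz": 0, "wx": 0, "wy": 0, "wz": 0, "claw": 255}, {"dx": 3.9, "dy": -1.4, "dz": 0, "wx": 0, "wy": 0, "wz": 0, "claw": 255}]}}

```text
t: 16.92
tcp_pos: [0.5541, -0.0996, 0.2557]
orientation: [-0.58, 0.58, 0.405, -0.405]
wrist_force: [-1.3, 0.3, -1.5]
finger_gap: 0.0258
```

Run:
```python
from h import *
t=snap("wrist","w22");T=t["T_world_tool"]
s=snap("side","s22");crop(s,"s22c",220,180,320,270,6);crop(t,"w22c",170,80,380,240,3)
rim(t)
```

```text
rim centre [ 0.4848 -0.0739] r 0.0462 z 0.0645 slope deg [ 2.7 -1.4] 24
```

View pics/w22c.png

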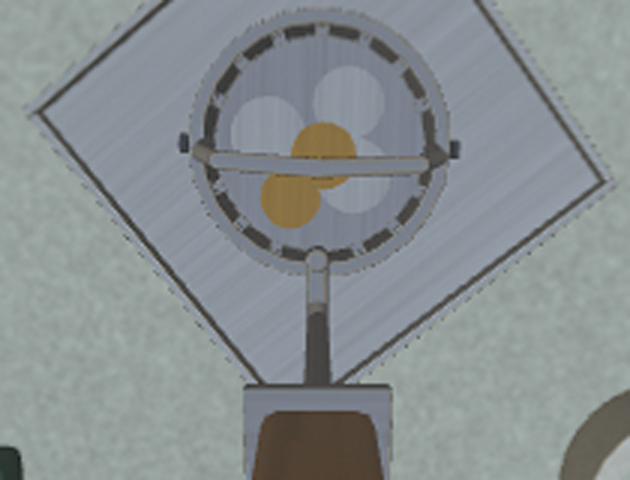

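View pics/s22c.png

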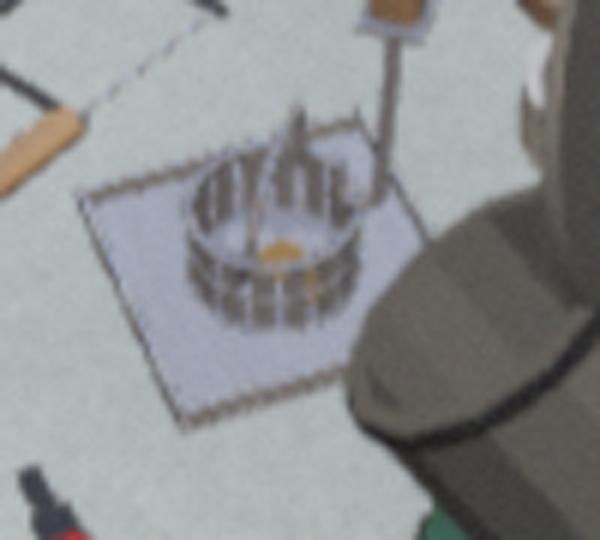

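Run:
```python
from h import *
from bench import arm
q=np.array([-.427,.4275,.564,-.563]);q/=np.linalg.norm(q)
Rr=R.from_quat([q[1],q[2],q[3],q[0]]).as_matrix();print(Rr.round(4))
rows([([.447,.2,.405],Rr),([.447,.2,.2270],Rr)])
```

```text
[[-2.699e-01  1.400e-03 -9.629e-01]
 [ 9.629e-01  7.000e-04 -2.699e-01]
 [ 3.000e-04 -1.000e+00 -1.600e-03]]
shift [-10.56  29.9   14.94] rot [ 0.05 -0.12 35.79] | 35.1 35.8
shift [-10.56  29.9   -2.86] rot [ 0.05 -0.12 35.79] | 31.8 35.8
```

Request:
{"op": "send_rows", "data": {"series": [{"dx": 0, "dy": 0, "dz": 2, "wx": 0, "wy": 0, "wz": 0, "claw": 255}, {"dx": 0, "dy": 0, "dz": 5, "wx": 0, "wy": 0, "wz": 0, "claw": 255}, {"dx": 0, "dy": 0, "dz": 9, "wx": 0, "wy": 0, "wz": 0, "claw": 255}, {"dx": 0, "dy": 0, "dz": 12, "wx": 0, "wy": 0, "wz": 0, "claw": 255}, {"dx": 0, "dy": 0, "dz": 15, "wx": 0, "wy": 0, "wz": 0, "claw": 255}]}}

```text
t: 17.43
tcp_pos: [0.552, -0.0987, 0.4081]
orientation: [-0.579, 0.58, 0.405, -0.405]
wrist_force: [-0.1, 0.0, -1.7]
finger_gap: 0.0261
```

Request:
{"op": "send_rows", "data": {"series": [{"dx": -1.2, "dy": 3.3, "dz": 0, "wx": 0, "wy": 0, "wz": 4, "claw": 255}, {"dx": -2.4, "dy": 6.7, "dz": 0, "wx": 0, "wy": 0, "wz": 8, "claw": 255}, {"dx": -3.6, "dy": 10, "dz": 0, "wx": 0, "wy": 0, "wz": 13, "claw": 255}, {"dx": -4.8, "dy": 13.3, "dz": 0, "wx": 0, "wy": 0, "wz": 18, "claw": 255}, {"dx": -6, "dy": 16.7, "dz": 0, "wx": 0, "wy": 0, "wz": 23, "claw": 255}, {"dx": -7.2, "dy": 20, "dz": 0, "wx": 0, "wy": 0, "wz": 28, "claw": 255}, {"dx": -8.4, "dy": 23.3, "dz": 0, "wx": 0, "wy": 0, "wz": 32, "claw": 255}, {"dx": -9.6, "dy": 26.7, "dz": 0, "wx": 0, "wy": 0, "wz": 35.8, "claw": 255}, {"dx": -10.5, "dy": 29.9, "dz": 0, "wx": 0, "wy": 0, "wz": 35.8, "claw": 255}, {"dx": -10.5, "dy": 29.9, "dz": 0, "wx": 0, "wy": 0, "wz": 35.8, "claw": 255}, {"dx": -10.5, "dy": 29.9, "dz": 0, "wx": 0, "wy": 0, "wz": 35.8, "claw": 255}]}}

```text
t: 18.35
tcp_pos: [0.4464, 0.2017, 0.4061]
orientation: [0.426, -0.426, -0.564, 0.564]
wrist_force: [-0.3, -1.1, -0.7]
finger_gap: 0.0257
```

Run:
```python
from h import *
t=snap("wrist","w23");T=t["T_world_tool"]
q=np.array([-.427,.4275,.564,-.563]);q/=np.linalg.norm(q)
Rr=R.from_quat([q[1],q[2],q[3],q[0]]).as_matrix()
def tl(uv): return ((atdepth(t,uv)-T[:3,3])@T[:3,:3]).round(4)
print(tl([(275.8,176),(275.8,179),(275.8,184),(275,190),(275,196),(275,200),(275,300),(262,312),(290,312)]))
rows([([.447,.2,.405],Rr),([.447,.2,.2270],Rr),([.447,.2,.243],Rr)])
```

```text
[[ 4.000e-04  1.758e-01  2.270e-02]
 [ 4.000e-04  1.756e-01  1.930e-02]
 [ 4.000e-04  1.674e-01  1.510e-02]
 [-4.000e-04  1.406e-01  1.350e-02]
 [-4.000e-04  1.164e-01  1.240e-02]
 [-3.000e-04  1.030e-01  1.160e-02]
 [-1.000e-04 -4.520e-02 -3.000e-03]
 [-6.200e-03 -4.450e-02 -9.800e-03]
 [ 7.000e-03 -4.460e-02 -9.700e-03]]
shift [-0.   -0.02 -0.1 ] rot [ 0.1  -0.06 -0.08] | 0.1 0.1
shift [ -0.    -0.02 -17.9 ] rot [ 0.1  -0.06 -0.08] | 17.9 0.1
shift [ -0.    -0.02 -16.3 ] rot [ 0.1  -0.06 -0.08] | 16.3 0.1
```

View pics/w23.png

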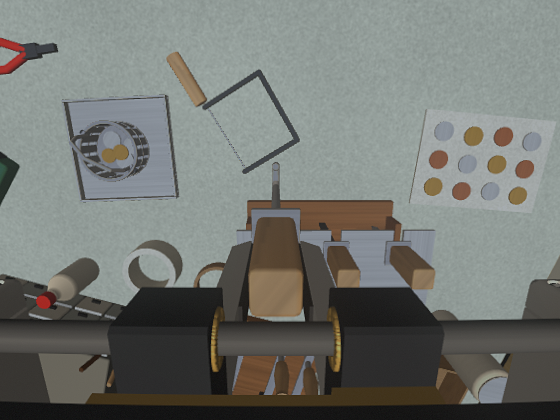

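Run:
```python
from h import *
for f in ("w6","w23"):
    t=load(f+".npz");T=t["T_world_tool"]
    uv=[(u,v) for v in range(180,207) for u in (275,276)];q=((atdepth(t,uv)-T[:3,3])@T[:3,:3]);q=q[(q[:,1]<.158)&(q[:,1]>.045)&(q[:,2]<.018)]
    p=np.polyfit(q[:,1],q[:,2],1);print(f,p,len(q),np.degrees(np.arctan(p[0])),"z at .142",np.polyval(p,.142),"x",np.polyfit(q[:,1],q[:,0],1), q[:,1].min(),q[:,1].max())
    ht=[(u,v) for v in range(296,314,3) for u in range(258,296,4)];h=((atdepth(t,ht)-T[:3,3])@T[:3,:3]);h=h[h[:,1]<-.03];A=np.c_[h[:,2],h[:,0],np.ones(len(h))];print(" top plane y=",np.linalg.lstsq(A,h[:,1],rcond=None)[0].round(4))
```

```text
w6 [0.00053602 0.00307865] 20 0.030711614463346776 z at .142 0.0031547663803185282 x [0.0002677  0.00018342] 0.11512408918948464 0.1566935554050379
 top plane y= [-0.0315 -0.0054 -0.0463]
w23 [0.05750038 0.00567503] 42 3.2909051510231273 z at .142 0.013840079495228447 x [-0.00016229  0.00012471] 0.08429790285646176 0.15707977355771033
 top plane y= [-1.5692  0.0062 -0.0531]
```

```bash
cat > back.py <<'E'
from h import *
q=np.array([-.427,.4275,.564,-.563]);q/=np.linalg.norm(q)
Rr=R.from_quat([q[1],q[2],q[3],q[0]]).as_matrix()
Rr=toolR([0,0,-1],Rr[:,0])
def Rb(slope): 
    # rotate about tool x so that (0,1,slope) -> down
    a=np.arctan(slope); return Rr@R.from_rotvec([-a,0,0]).as_matrix()
C=np.array([.5336,.2254,.2200]); rx=np.array([.963,.2699,0])
def tgt(cin,slope,back,up): Rm=Rb(slope); return (C-rx*back+[0,0,up]-Rm@np.array(cin),Rm)
E
python3 - <<'E'
from back import *
cin=[0,-.006,.0013];Rm=Rb(.0575);print((Rm@[0,1,.0575]).round(4))
rows([tgt(cin,.0575,.09,.03),tgt(cin,.0575,.09,.012),tgt(cin,.0575,0,.012)])
E
```

```text
[ 0.      0.     -1.0017]
shift [  0.15   0.13 -16.19] rot [ 0.95 -3.15 -0.08] | 16.2 3.3
shift [  0.15   0.13 -17.99] rot [ 0.95 -3.15 -0.08] | 18.0 3.3
shift [  8.81   2.56 -17.99] rot [ 0.95 -3.15 -0.08] | 20.2 3.3
```

Request:
{"op": "send_rows", "data": {"series": [{"dx": 0.1, "dy": 0.1, "dz": -2, "wx": 0.9, "wy": -3.15, "wz": 0, "claw": 255}, {"dx": 0.1, "dy": 0.1, "dz": -5, "wx": 0.9, "wy": -3.15, "wz": 0, "claw": 255}, {"dx": 0.1, "dy": 0.1, "dz": -8.5, "wx": 0.9, "wy": -3.15, "wz": 0, "claw": 255}, {"dx": 0.1, "dy": 0.1, "dz": -12, "wx": 0.9, "wy": -3.15, "wz": 0, "claw": 255}, {"dx": 0.1, "dy": 0.1, "dz": -14.5, "wx": 0.9, "wy": -3.15, "wz": 0, "claw": 255}, {"dx": 0.1, "dy": 0.1, "dz": -16.5, "wx": 0.9, "wy": -3.15, "wz": 0, "claw": 255}, {"dx": 0.1, "dy": 0.1, "dz": -17.7, "wx": 0.9, "wy": -3.15, "wz": 0, "claw": 255}, {"dx": 0.1, "dy": 0.1, "dz": -17.7, "wx": 0.9, "wy": -3.15, "wz": 0, "claw": 255}]}}

```text
t: 19.07
tcp_pos: [0.4476, 0.1991, 0.2265]
orientation: [-0.416, 0.439, 0.578, -0.548]
wrist_force: [0.4, -0.3, -1.4]
finger_gap: 0.0262
```

Run:
```python
from back import *
t=snap("wrist","w24");T=t["T_world_tool"]
s=snap("side","s24");crop(s,"s24c",230,70,330,190,5)
uv=[(u,v) for v in range(170,214) for u in (275,276)];q=((atdepth(t,uv)-T[:3,3])@T[:3,:3]);q=q[(q[:,1]<.158)&(q[:,1]>.045)&(q[:,2]<.018)]
p=np.polyfit(q[:,1],q[:,2],1);print(p,len(q))
cin=[0,-.006,.0013]
rows([tgt(cin,.0575,.09,.012),tgt(cin,.0575,.05,.012),tgt(cin,.0575,0,.012)])
```

```text
[0.05622148 0.00588489] 44
shift [-0.02  0.12 -0.32] rot [ 0.04 -0.02  0.06] | 0.3 0.1
shift [ 3.83  1.2  -0.32] rot [ 0.04 -0.02  0.06] | 4.0 0.1
shift [ 8.65  2.55 -0.32] rot [ 0.04 -0.02  0.06] | 9.0 0.1
```

View pics/w24.png

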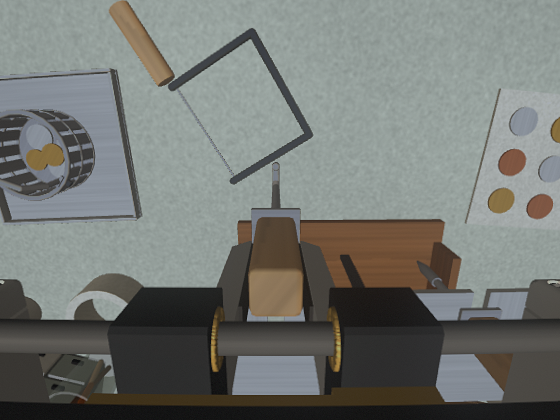

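View pics/s24c.png

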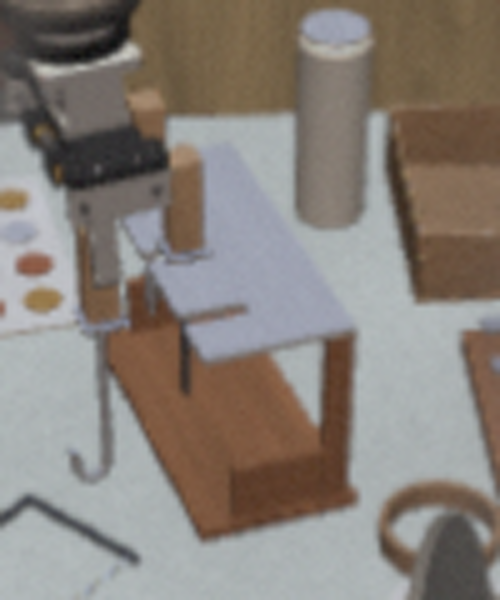

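Run:
```python
from back import *
for f in("w3","w2"):
    t=load(f+".npz");T=t["T_world_tool"];P=cloud(t)
    for v in (192,200,206,210):
        row=P[v,235:320];m=abs(row[:,2]-.175)<.012;u=np.arange(235,320)[m];g=np.where(np.diff(u)>4)[0]
        for i in g:
            a,b=P[v,u[i]],P[v,u[i+1]]
            ta,tb=[(p-T[:3,3])@T[:3,:3] for p in(a,b)];mid=(a+b)/2;d=(mid-C)
            print(f,v,u[i],u[i+1],"toolx",ta[0].round(4),tb[0].round(4),"width",np.linalg.norm(a-b).round(4),"racky of mid vs C",(d@[-.2699,.963,0]).round(4))
crop(load("w3.npz"),"w3c",230,150,330,250,6)
```

```text
w3 192 262 282 toolx -0.0098 0.0049 width 0.0147 racky of mid vs C -0.0023
w3 200 262 282 toolx -0.0098 0.0049 width 0.0147 racky of mid vs C -0.0023
w3 206 263 282 toolx -0.0094 0.0049 width 0.0157 racky of mid vs C -0.0021
w3 210 263 282 toolx -0.0093 0.005 width 0.0145 racky of mid vs C -0.002
w2 192 266 282 toolx -0.0087 0.0061 width 0.0154 racky of mid vs C -0.0018
w2 206 260 288 toolx -0.0136 0.0114 width 0.026 racky of mid vs C -0.0016
w2 210 258 289 toolx -0.0158 0.0124 width 0.0282 racky of mid vs C -0.0023
```

View pics/w3c.png

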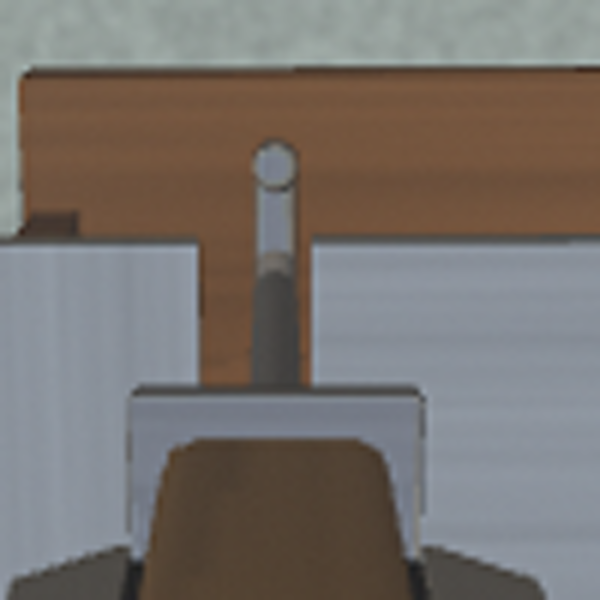

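Request:
{"op": "send_rows", "data": {"series": [{"dx": 0.05, "dy": -0.1, "dz": -0.2, "wx": 0, "wy": 0, "wz": 0, "claw": 255}, {"dx": 1.5, "dy": 0.3, "dz": -0.2, "wx": 0, "wy": 0, "wz": 0, "claw": 255}, {"dx": 3, "dy": 0.73, "dz": -0.2, "wx": 0, "wy": 0, "wz": 0, "claw": 255}, {"dx": 3.8, "dy": 0.96, "dz": -0.2, "wx": 0, "wy": 0, "wz": 0, "claw": 255}, {"dx": 3.8, "dy": 0.96, "dz": -0.2, "wx": 0, "wy": 0, "wz": 0, "claw": 255}]}}

```text
t: 19.58
tcp_pos: [0.488, 0.2109, 0.2276]
orientation: [-0.415, 0.44, 0.58, -0.547]
wrist_force: [0.3, -0.7, -1.8]
finger_gap: 0.0255
```

Run:
```python
from back import *
C[:]=C+[.0006,-.0021,0]
t=snap("wrist","w25");crop(t,"w25c",220,140,330,250,6)
cin=[0,-.006,.0013]
rows([tgt(cin,.0575,.02,.012),tgt(cin,.0575,0,.012)])
```

```text
shift [ 2.97  0.76 -0.12] rot [-0.    0.01  0.01] | 3.1 0.0
shift [ 4.89  1.3  -0.12] rot [-0.    0.01  0.01] | 5.1 0.0
```

View pics/w25c.png

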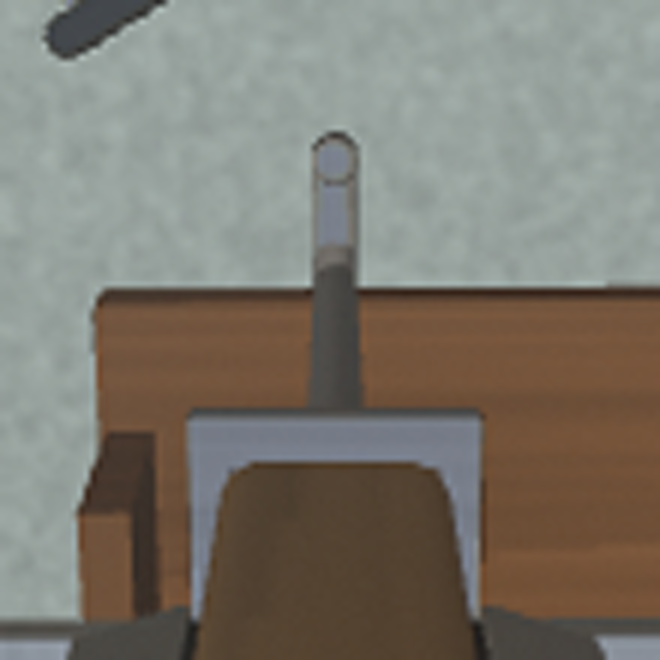

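Rod is in front of the slot; slide in.

Request:
{"op": "send_rows", "data": {"series": [{"dx": 1, "dy": 0.26, "dz": 0, "wx": 0, "wy": 0, "wz": 0, "claw": 255}, {"dx": 2, "dy": 0.52, "dz": 0, "wx": 0, "wy": 0, "wz": 0, "claw": 255}, {"dx": 3, "dy": 0.78, "dz": 0, "wx": 0, "wy": 0, "wz": 0, "claw": 255}, {"dx": 4, "dy": 1.05, "dz": 0, "wx": 0, "wy": 0, "wz": 0, "claw": 255}, {"dx": 4.8, "dy": 1.27, "dz": 0, "wx": 0, "wy": 0, "wz": 0, "claw": 255}, {"dx": 4.8, "dy": 1.27, "dz": 0, "wx": 0, "wy": 0, "wz": 0, "claw": 255}]}}

```text
t: 20.13
tcp_pos: [0.5359, 0.2238, 0.2267]
orientation: [-0.415, 0.439, 0.579, -0.547]
wrist_force: [-0.8, 0.2, -1.0]
finger_gap: 0.0258
```

Run:
```python
from back import *
C[:]=C+[.0006,-.0021,0]
t=snap("wrist","w26");crop(t,"w26c",220,140,330,250,6);T=t["T_world_tool"]
s=snap("side","s26");crop(s,"s26c",230,70,330,190,5)
cin=[0,-.006,.0013]
rows([tgt(cin,.0575,0,.012),tgt(cin,.0575,0,0)])
P=cloud(t)
for v in (200,206,210):
    row=P[v,235:320];m=abs(row[:,2]-.175)<.008;u=np.arange(235,320)[m];g=np.where(np.diff(u)>4)[0];print(v,[(u[i],u[i+1]) for i in g])
# guard front edge z
print(P[[214,216,218,220]][:,[262,275,290],2].round(4))
```

```text
shift [ 0.14  0.02 -0.05] rot [ 0.02 -0.05 -0.02] | 0.2 0.1
shift [ 0.14  0.02 -1.25] rot [ 0.02 -0.05 -0.02] | 1.3 0.1
200 [(np.int64(266), np.int64(285))]
206 [(np.int64(266), np.int64(285))]
210 [(np.int64(250), np.int64(301))]
[[0.1924 0.192  0.1918]
 [0.1932 0.193  0.1912]
 [0.199  0.1993 0.1983]
 [0.2029 0.2022 0.2028]]
```

View pics/w26c.png

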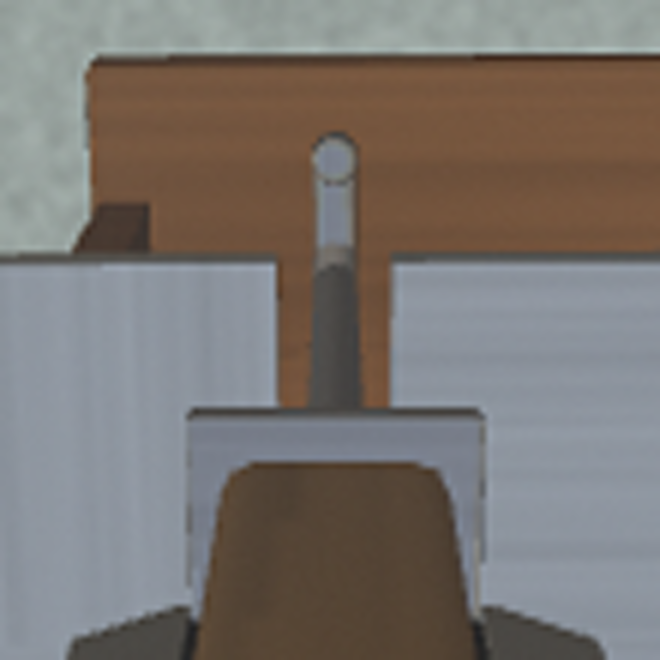

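View pics/s26c.png

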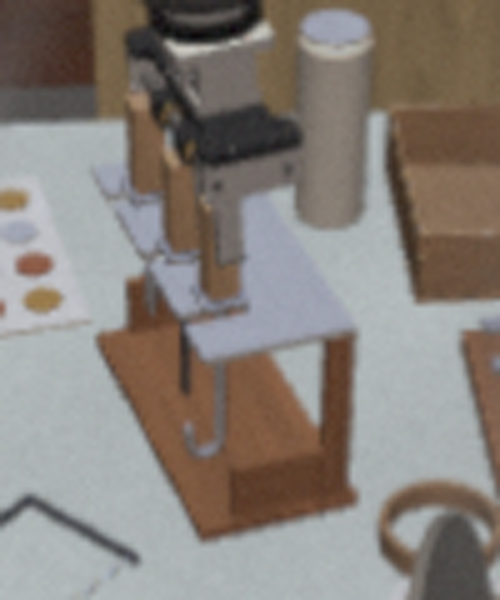

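Request:
{"op": "send_rows", "data": {"series": [{"dx": 0.1, "dy": 0, "dz": -0.4, "wx": 0, "wy": 0, "wz": 0, "claw": 255}, {"dx": 0.1, "dy": 0, "dz": -0.8, "wx": 0, "wy": 0, "wz": 0, "claw": 255}, {"dx": 0.1, "dy": 0, "dz": -1.1, "wx": 0, "wy": 0, "wz": 0, "claw": 255}, {"dx": 0.1, "dy": 0, "dz": -1.1, "wx": 0, "wy": 0, "wz": 0, "claw": 255}]}}

```text
t: 20.57
tcp_pos: [0.5348, 0.2231, 0.2152]
orientation: [-0.415, 0.439, 0.579, -0.548]
wrist_force: [-1.2, -0.1, -1.2]
finger_gap: 0.0259
```

Request:
{"op": "send_rows", "data": {"series": [{"dx": 0, "dy": 0, "dz": -0.1, "wx": 0, "wy": 0, "wz": 0, "claw": 255}, {"dx": 0, "dy": 0, "dz": -0.2, "wx": 0, "wy": 0, "wz": 0, "claw": 255}, {"dx": 0, "dy": 0, "dz": -0.2, "wx": 0, "wy": 0, "wz": 0, "claw": 255}]}}

```text
t: 20.82
tcp_pos: [0.5354, 0.2234, 0.2139]
orientation: [-0.415, 0.439, 0.579, -0.547]
wrist_force: [0.6, -0.0, -1.8]
finger_gap: 0.026
```

Run:
```python
from back import *
t=snap("wrist","w27");P=cloud(t)
print(P[[212,214,216,218,220]][:,[262,275,290],2].round(4), P[208,[240,310],2])
```

```text
[[0.18   0.1793 0.18  ]
 [0.18   0.1804 0.1784]
 [0.1788 0.1793 0.1805]
 [0.1849 0.1869 0.1838]
 [0.1894 0.1906 0.1893]] [0.17281261 0.17450968]
```

Request:
{"op": "send_rows", "data": {"series": [{"dx": 0, "dy": 0, "dz": -0.1, "wx": 0, "wy": 0, "wz": 0, "claw": 255}, {"dx": 0, "dy": 0, "dz": -0.1, "wx": 0, "wy": 0, "wz": 0, "claw": 200}, {"dx": 0, "dy": 0, "dz": -0.1, "wx": 0, "wy": 0, "wz": 0, "claw": 150}, {"dx": 0, "dy": 0, "dz": -0.1, "wx": 0, "wy": 0, "wz": 0, "claw": 92}, {"dx": 0, "dy": 0, "dz": -0.1, "wx": 0, "wy": 0, "wz": 0, "claw": 92}, {"dx": 0, "dy": 0, "dz": -0.1, "wx": 0, "wy": 0, "wz": 0, "claw": 92}, {"dx": 0, "dy": 0, "dz": -0.1, "wx": 0, "wy": 0, "wz": 0, "claw": 92}]}}

```text
t: 21.45
tcp_pos: [0.5354, 0.2234, 0.213]
orientation: [-0.415, 0.439, 0.579, -0.547]
wrist_force: [-0.6, 0.0, -0.3]
finger_gap: 0.0559
```

Run:
```python
from back import *
t=snap("wrist","w28");crop(t,"w28c",200,140,350,340,3)
```

```text
(no output)
```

View pics/w28c.png

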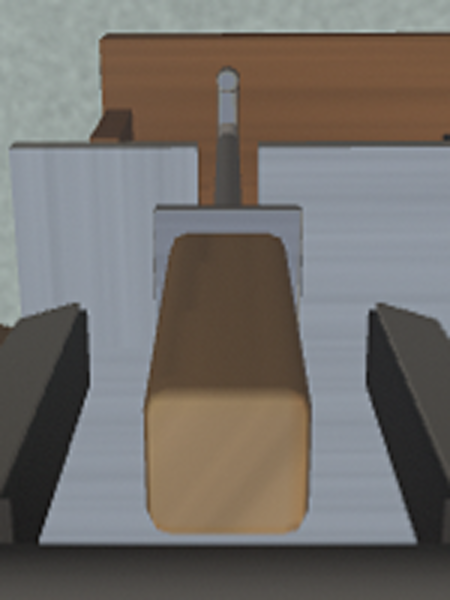

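Request:
{"op": "send_rows", "data": {"series": [{"dx": 0, "dy": 0, "dz": 1.5, "wx": 0, "wy": 0, "wz": 0, "claw": 92}, {"dx": 0, "dy": 0, "dz": 4, "wx": 0, "wy": 0, "wz": 0, "claw": 92}, {"dx": 0, "dy": 0, "dz": 7.5, "wx": 0, "wy": 0, "wz": 0, "claw": 92}, {"dx": 0, "dy": 0, "dz": 11, "wx": 0, "wy": 0, "wz": 0, "claw": 92}, {"dx": 0, "dy": 0, "dz": 15, "wx": 0, "wy": 0, "wz": 0, "claw": 92}, {"dx": -4, "dy": 0, "dz": 18, "wx": 0, "wy": 0, "wz": 0, "claw": 92}, {"dx": -8, "dy": 4, "dz": 20, "wx": 0, "wy": 0, "wz": 0, "claw": 92}, {"dx": -8, "dy": 12, "dz": 20, "wx": 0, "wy": 0, "wz": 0, "claw": 92}, {"dx": -8, "dy": 16, "dz": 20, "wx": 0, "wy": 0, "wz": 0, "claw": 92}, {"dx": -8, "dy": 20, "dz": 20, "wx": 0, "wy": 0, "wz": 0, "claw": 92}, {"dx": -8, "dy": 24, "dz": 20, "wx": 0, "wy": 0, "wz": 0, "claw": 92}, {"dx": -8, "dy": 24, "dz": 20, "wx": 0, "wy": 0, "wz": 0, "claw": 92}]}}

```text
t: 22.5
tcp_pos: [0.4554, 0.4573, 0.4132]
orientation: [-0.415, 0.44, 0.579, -0.547]
wrist_force: [0.6, -1.2, 0.8]
finger_gap: 0.0601
```

Run:
```python
from h import *
s=snap("side","s29");t=snap("top","t29");rim(s);rim(t)
crop(s,"s29c",200,70,360,270,3)
for f in("side0","s29"):
    pass
```

```text
rim centre [ 0.4857 -0.0754] r 0.0461 z 0.0647 slope deg [-0.6 -2.7] 23
rim centre [ 0.484  -0.0772] r 0.0457 z 0.0668 slope deg [2.2 1.5] 24
```

View pics/s29c.png

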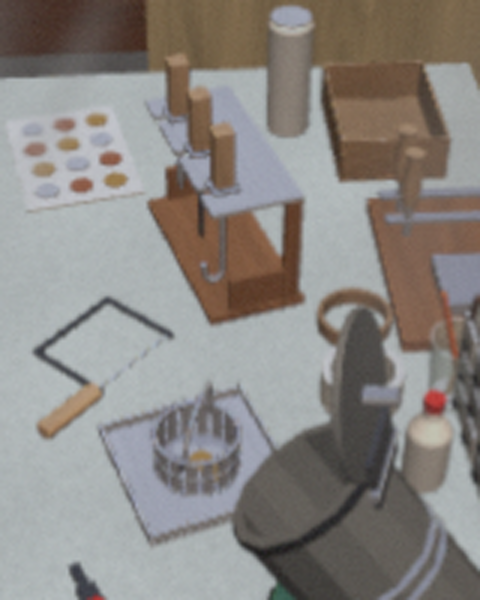

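View pics/t29.png

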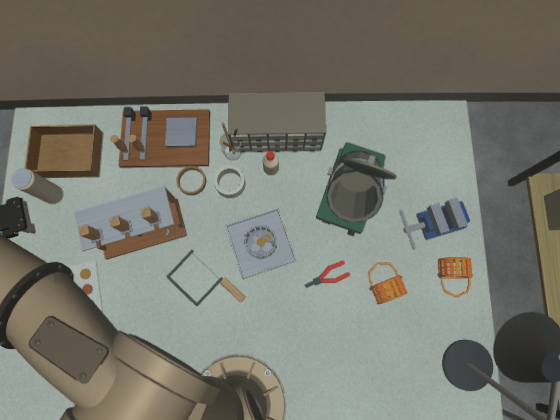

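Run:
```python
from h import *
from bench import arm
a=load("top0.npz")["frame"].astype(int);b=load("t29.npz")["frame"].astype(int)
d=(abs(a-b).max(2)>45).astype(np.uint8);d[:,:0]=0
k,l,st,ce=cv2.connectedComponentsWithStats(d)
print([(s[:4].tolist(),int(s[4])) for s in st[1:] if s[4]>12])
print(arm.job_done())
```

```text
[([343, 177, 25, 13], 176), ([340, 182, 32, 16], 62), ([0, 197, 217, 223], 19654), ([261, 227, 5, 3], 13), ([245, 233, 5, 5], 13), ([264, 234, 7, 6], 25), ([257, 237, 13, 9], 71), ([192, 391, 6, 11], 34), ([238, 392, 7, 11], 43), ([211, 400, 33, 20], 336), ([188, 403, 18, 17], 187), ([250, 407, 13, 13], 104)]
the job is handed in; nothing more can be done
None
```

I took the hook from its slot, caught the bail and drew the basket out along the drum's bore. I stood it in the tray and only then unhooked it. The hook went back in its own slot, and I handed the job in at about 22.6 s of robot time, against the 72 s limit.

**Last checks:**
- **Basket:** it stands in the middle of the tray, its centre within 5 mm of the tray's. At the last wrist view before lowering the hook, the rim slope was under 0.5°. Later views gave 0 to 3° of varying sign, which I take as depth noise rather than tilt. The coins are still in it. Releasing the hook did not shift it.
- **Hook:** it hangs upright with its guard on the rack plate, and the gripper is open and clear of everything.
- **Other things:** comparing the top view before and after, only the arm, the emptied drum and the filled tray had changed. The arm hid the coin sheet, which is not one of the listed items, in that final top view, but the final side view shows it in place. The highest wrist force the moves reported was about 7 N.

**Two disagreements:**
- **Slipped grip:** the hook turned about 3.3° in the grip during the carry. I tilted the gripper to bring it upright before hanging it.
- **Slot position:** the camera showed the slot about 2 mm to one side of where the rod sat when I picked the hook up. I moved over to match, and the rod went in freely.

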